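Gauge four guide slots with spacer blades by feel

ROBOT

A 7-joint arm with a two-finger parallel gripper is mounted at the origin on a cart in front of the work surface, level with it; the furniture and walls round the work are solid. World frame = base frame: x ahead of the robot, y to its left, z up, the work surface at z = 0. Lengths are in m, angles in rad, forces in N, time in s.
With the tool pointing down it reaches from about 0.425 to 0.875 m from the base axis. Payload 4.7 kg.
Tool frame: the origin (TCP) lies at the very end of the fingers, on their centre line; the grasp point (between the pads) lies 19 mm behind it; z points along the fingers, x is the direction in which the jaws open and shut, and the axes are right-handed (so a half turn about z gives the same grasp; the last joint's range is limited). The gripper opens to 85 mm and grips with 20 to 120 N. Pads are 22 mm wide; open, the fingers measure 114 mm over their backs; the gripper's body (76 mm by 85 mm) begins 54 mm behind the grasp point. The pads swing forward as they close: fully open they stand 13 mm farther back than shut.
Start: joints at [1.211, 0.321, -0.07, 1.45, 0.023, 1.371, -0.057], TCP at [0.237, -0.605, 0.231] pointing down, gripper open.
Joint ranges: [-2.86, 2.86], [-0.3, 2.09], [-1.38, 1.24], [0.06, 2.45], [-1.56, 4.7], [0.09, 2.05], [-2.69, 2.69]. Speed limits (rad/s): [2.57, 2.57, 3.14, 3.14, 3.14, 3.14, 3.14].

INTERFACE

Orientations are given as [roll, pitch, yaw] about the fixed x, y, z axes, in that order (R = Rz(yaw) Ry(pitch) Rx(roll)).
In Python, from bench import * gives the robot as it stands.
- The arm moves only by the tool move_arm, never from a script. Its argument "moves" is a list of rows, each an object of numbers: "x", "y", "z": the shift along the tool's x, y, z in m; "roll": the turn about the tool's z in degrees. A call has 1 to 12 rows; each row is the pose to reach, as a shift and turn from the pose commanded when the call began, along the tool's axes at that moment; what a row does not reach only later rows make up. A row lasts 1/8 s, in which the tool goes at most 62.5 mm and 10.7 degrees, less where a joint would pass 70% of its speed; a pose out of reach is approached as far as the arm can. A call with a gripper value outside its range is refused whole. "hand" is the finger opening in m, from 0 to 0.0854, set as the call begins (left out, the last holds). The fingers move at their own pace and stop on an object; the grip force is fixed at half the most. Time passes only in rows, so rows that repeat a pose let the fingers close. It gives the time, the measured TCP pose, the force and the opening at its end, in the units of the state.
- observe(): the state, without advancing time (a new reading comes with each control period).
- camera(name): name is "scene" or "top" or "wrist"; returns a dict with "pixels" (384x512x3 uint8, blue, green, red), "depth" (384x512 float32, m along the optical axis (not along the pixel's ray), 0 where there is no reading), "camera_matrix" (3x3 intrinsics, pixels), "R" (3x3) and "t" (3): a world point X has camera coordinates R X + t. Camera axes: x right, y down, z forward; pixel columns grow to the right and rows downward; lengths in m; the calibration is good to about 2 mm. A picture is of the moment at which its call begins.
- hand_in(): hands the job in, once; it reports no verdict.
The state is a dict: "t": time; "joints": joint angles; "qvel": joint speeds; "joint_torque": joint torques, N m; "ee_pos": TCP position; "tool_rot": TCP orientation; "force": force on the tool from outside, world axes, zero at the start; "moment": the same for the moment, N m; "width": opening from 0.0 (shut) to 1.0 (fully open).
Only numpy, scipy, OpenCV 4.12 (cv2) and the standard library are available. Lean on these libraries where they do the work, as an engineer would, in place of code of your own. Each camera call takes 0.05 s, during which the arm holds its last target.

TASK

Gauge the guide block with the spacer blades: first pull its clamp lever over towards you to free it, then find by feel the slot that each blade on the bench fits - the one it slides into with a steady drag, neither stopped at the throat nor running in loose - and leave each blade in its slot, pushed fully home against the back stop. Finally push the lever back over to lock it, and leave the sanding block and the spanner where they are.

Things in the scene. Friction and masses are not known exactly. Their poses are not given: they have to be found in the camera images.
- guide_block: wooden guide block fixed to the bench, 70 deep (x), 296 wide (y), 52 mm high; origin at the centre of its underside, x away from the robot into the slots, y left, z up. Its front face (x = -35 mm) has four like-looking slots that run in along x with the bench top as floor, 28 mm wide, flared to about 35 at the mouth, with a solid back stop 55 mm behind the face
- slot_1_mouth (a point): middle of the mouth of slot 1 from the left (70 mm apart), on the bench top in the plane of the block's face; axes as the block's. 10 mm behind the face each slot has a steel throat, of clear height 4.9, 7.9, 10.9 or 13.9 mm, one of each; which slot has which changes from start to start and hardly shows from outside.
- slot_2_mouth (a point): middle of the mouth of slot 2 from the left (70 mm apart), on the bench top in the plane of the block's face; axes as the block's. Behind each throat a weighted cheek with a sloping nose hangs 2 mm lower than the throat. A blade too thick for a slot stops dead at the throat, 10 to 12 mm behind the face.
- slot_3_mouth (a point): middle of the mouth of slot 3 from the left (70 mm apart), on the bench top in the plane of the block's face; axes as the block's. A blade that fits lifts the cheek by about 1 mm and drags with some 4 to 12 N from 25 mm behind the face to the back stop.
- slot_4_mouth (a point): middle of the mouth of slot 4 from the left (70 mm apart), on the bench top in the plane of the block's face; axes as the block's. A blade too thin passes under the cheek without touching it, right to the back stop, with only the rub of its own weight on the bench (about 1 N if it is not pressed down).
- blade_a_grip (a point): centre of the wooden grip block (26 long x, 24 wide y, 56 mm high z) of spacer blade a, which lies flat on the bench, 0.1 to 0.16 kg; a flat steel strip 4 mm thick, 24 wide, runs forward along x from it at the bottom, tip 100 mm ahead of this point. Home in a slot this point is 45 mm before the block's face, 28 mm up. None when absent
- blade_a_tip (a point): middle of the tip of blade a, at its lower edge, 100 mm along x and 28 mm below the grip's centre; axes as the grip's. None when absent.
- blade_b_grip (a point): centre of the wooden grip block (26 long x, 24 wide y, 56 mm high z) of spacer blade b, which lies flat on the bench, 0.1 to 0.16 kg; a flat steel strip 7 mm thick, 24 wide, runs forward along x from it at the bottom, tip 100 mm ahead of this point. Home in a slot this point is 45 mm before the block's face, 28 mm up. None when absent
- blade_b_tip (a point): middle of the tip of blade b, at its lower edge, 100 mm along x and 28 mm below the grip's centre; axes as the grip's. None when absent.
- blade_c_grip (a point): centre of the wooden grip block (26 long x, 24 wide y, 56 mm high z) of spacer blade c, which lies flat on the bench, 0.1 to 0.16 kg; a flat steel strip 10 mm thick, 24 wide, runs forward along x from it at the bottom, tip 100 mm ahead of this point. Home in a slot this point is 45 mm before the block's face, 28 mm up. None when absent
- blade_c_tip (a point): middle of the tip of blade c, at its lower edge, 100 mm along x and 28 mm below the grip's centre; axes as the grip's. None when absent.
- blade_d_grip (a point): centre of the wooden grip block (26 long x, 24 wide y, 56 mm high z) of spacer blade d, which lies flat on the bench, 0.1 to 0.16 kg; a flat steel strip 13 mm thick, 24 wide, runs forward along x from it at the bottom, tip 100 mm ahead of this point. Home in a slot this point is 45 mm before the block's face, 28 mm up. None when absent
- blade_d_tip (a point): middle of the tip of blade d, at its lower edge, 100 mm along x and 28 mm below the grip's centre; axes as the grip's. None when absent.
- lever (a joint): clamp lever at the left end of the guide block, rad: 0 = leaning towards the robot (freed), 1.0 = leaning away (locked); stays where it is left, about 1 N at its knob moves it
- lever_tip (a point): centre of the lever's black ball knob, 26 mm across, on a 10 mm rod; 75 mm from the hinge, whose axis is parallel to the block's y and lies 22 mm above the bench, 70 mm before and 200 mm left of the block's origin. The knob leans 0.5 rad (36 mm) to the robot's side at 0 and as far to the other at 1.0
- sanding_block (a point): sanding block lying near the front edge, 47x85x24 mm, its centre; not part of the job
- spanner (a point): flat open spanner lying near the front edge, 46x186x8 mm, its centre; not part of the job
- blade_a: spacer blade a as a whole: origin at the underside of its grip block, 28 mm below the grip's centre; axes as the grip's. None when absent.
- blade_b: spacer blade b as a whole: origin at the underside of its grip block, 28 mm below the grip's centre; axes as the grip's. None when absent.
- blade_c: spacer blade c as a whole: origin at the underside of its grip block, 28 mm below the grip's centre; axes as the grip's. None when absent.
- blade_d: spacer blade d as a whole: origin at the underside of its grip block, 28 mm below the grip's centre; axes as the grip's. None when absent.
Mind the look-alikes: they are no part of the job. Leave any pink look-alike of the blade_a alone.

How it is judged:
On the way, in this order (a step that is already met when the one before it is completed fails the run):
1. the clamp lever is freed, over towards the robot (value of joint lever below 0.2 rad), for 0.2 s.
2. with the lever still freed, every blade has been let go, home in the slot that grips it (x of each of blade_a_tip, blade_b_tip, blade_c_tip, blade_d_tip in the frame of guide_block above 0.016 m and y of blade_a_tip in the frame of guide_block between -0.13 and 0.13 m and height (world z) of each of blade_a_tip, blade_b_tip, blade_c_tip, blade_d_tip below 0.005 m and contact force between the fingers and blade_a below 0.5 N and contact force between each of blade_a, blade_b, blade_c, blade_d and anything else above 4 N and y of blade_b_tip in the frame of guide_block between -0.13 and 0.13 m and contact force between the fingers and blade_b below 0.5 N and y of blade_c_tip in the frame of guide_block between -0.13 and 0.13 m and contact force between the fingers and blade_c below 0.5 N and y of blade_d_tip in the frame of guide_block between -0.13 and 0.13 m and contact force between the fingers and blade_d below 0.5 N and value of joint lever below 0.3 rad), for 0.2 s.
At the end, for the whole second after the job is handed in: every blade present has been let go and lies flat on the bench with its tip within 4 mm of the back stop, in the slot whose cheek bears on it (more than 4 N of contact force on the blade in all), at rest; the lever is over to the far side (above 0.8 rad) (x of each of blade_a_tip, blade_b_tip, blade_c_tip, blade_d_tip in the frame of guide_block above 0.016 m and y of blade_a_tip in the frame of guide_block between -0.13 and 0.13 m and height (world z) of each of blade_a_tip, blade_b_tip, blade_c_tip, blade_d_tip below 0.005 m and contact force between the fingers and blade_a below 0.5 N and contact force between each of blade_a, blade_b, blade_c, blade_d and anything else above 4 N and y of blade_b_tip in the frame of guide_block between -0.13 and 0.13 m and contact force between the fingers and blade_b below 0.5 N and y of blade_c_tip in the frame of guide_block between -0.13 and 0.13 m and contact force between the fingers and blade_c below 0.5 N and y of blade_d_tip in the frame of guide_block between -0.13 and 0.13 m and contact force between the fingers and blade_d below 0.5 N and value of joint lever above 0.8 rad and linear speed of each of blade_a, blade_b, blade_c, blade_d below 0.02 m/s); the robot touches nothing.
It fails at once if the sanding block or the spanner is shifted by more than 40 mm (distance of any of sanding_block, spanner from where it was at the start of the episode above 0.04 m).
Of blade_a, blade_b, blade_c, blade_d only 3 to 4 are there at a start; the rules pass over those that are not, and their reading is None.
At some moment in a run one of blade_a, blade_b, blade_c, blade_d may be knocked a few centimetres aside while the robot is not near it.
Once in a run the grip may slacken for a moment while it holds something.
It also fails if it takes over 210 s, if anything falls off the work surface, if the arm or the gripper's body presses on something with over 40 N, if the wrist force passes 120 N, or if a joint passes its speed limit or range.

## Working session

There is one attempt and no reset: what is moved stays moved. The work goes in short steps, Python scripts to look and compute and a tool call to move; the robot and the scene stay as the last step left them, time stands still between calls to the robot, and variables do not carry over. Pictures are saved under pics/ and viewed, and the job is handed in when it is done.

Besides the shell and the picture viewer there is one more tool, called after "Request:" as name([rows], argument=value, ...), one row to a line, values as JSON. move_arm: Moves the arm, as the interface text tells. Its arguments: {"type":"object","properties":{"moves":{"type":"array","items":{"type":"object","properties":{"x":{"type":"number"},"y":{"type":"number"},"z":{"type":"number"},"roll":{"type":"number"}}}},"hand":{"type":"number"}},"required":["moves"]}

```bash
ls; mkdir -p pics; cat > h.py <<'E'
import numpy as np, cv2
from bench import *
def snap(name,fn):
    c=camera(name); cv2.imwrite('pics/'+fn,c['pixels']); np.savez('pics/'+fn+'.npz',**c); return c
def load(fn): return dict(np.load('pics/'+fn+'.npz'))
def ray(c,u,v,z):
    K,R,t=c['camera_matrix'],c['R'],c['t']
    d=R.T@np.linalg.inv(K)@np.array([u,v,1.]); o=-R.T@t
    return o+d*(z-o[2])/d[2]
def cloud(c):
    K,R,t=c['camera_matrix'],c['R'],c['t']; d=c['depth']
    v,u=np.mgrid[:d.shape[0],:d.shape[1]]
    P=np.stack([(u-K[0,2])/K[0,0]*d,(v-K[1,2])/K[1,1]*d,d],-1)
    return (P-t)@R
E
python3 - <<'E'
from h import *
np.set_printoptions(precision=4,suppress=True)
print(observe())
for n in ['scene','top','wrist']:
    c=snap(n,n+'0.png'); print(n,c['camera_matrix'].tolist(),(-c['R'].T@c['t']))
E
```

```text
pics
{'t': 0.0, 'joints': array([ 1.2111,  0.3218, -0.0701,  1.4517,  0.0226,  1.3708, -0.0569]), 'qvel': array([ 0.0007,  0.0002,  0.0022, -0.0015,  0.0003, -0.0012, -0.0013]), 'joint_torque': array([ -0.0002, -49.3588,  -0.3823, -31.433 ,   0.0131,   0.0113,
        -0.    ]), 'ee_pos': array([ 0.2371, -0.6046,  0.2302]), 'tool_rot': array([ 3.1415,  0.0019, -1.197 ]), 'force': array([-0.1854, -0.2417,  0.1551]), 'moment': array([-0.0096,  0.0112, -0.0439]), 'width': 0.9998917889375363}
scene [[489.51583642884333, 0.0, 254.74217773776547], [0.0, 489.51583642884333, 195.07408005823746], [0.0, 0.0, 1.0]] [-0.4146  0.6331  1.2702]
top [[482.27551827232685, 0.0, 241.16328300964986], [0.0, 482.27551827232685, 195.06976164079032], [0.0, 0.0, 1.0]] [ 0.3388 -0.0026  1.3519]
wrist [[320.69583423388235, 0.0, 260.5234688230753], [0.0, 320.69583423388235, 190.80797638733725], [0.0, 0.0, 1.0]] [ 0.2978 -0.5818  0.3723]
```

View pics/scene0.png

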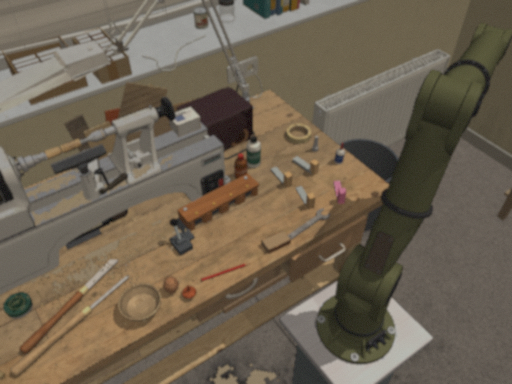

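View pics/top0.png

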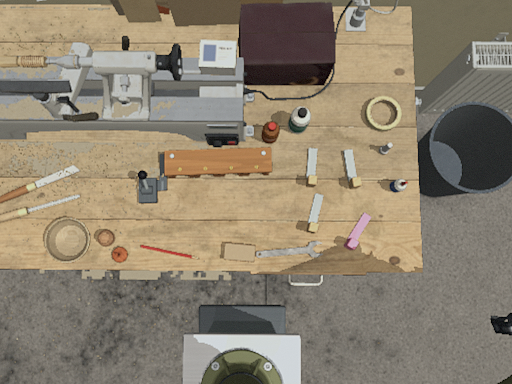

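The top view shows the block (165–272, 148–177), the lever at (145,183), three steel blades with grips at (312,182), (354,183) and (314,227), and the pink look-alike at (358,235). The sanding block is at (239,251) and the spanner at (290,251).

```bash
python3 - <<'E'
from h import *
c=load('top0.png'); im=c['pixels']
a=cv2.resize(im[130:270,120:420],None,fx=2.66,fy=2.66,interpolation=cv2.INTER_CUBIC); cv2.imwrite('pics/top0z.png',a)
P=cloud(c)
np.set_printoptions(precision=3,suppress=True)
for u,v in [(312,182),(354,183),(314,227),(313,160),(349,160),(317,203),(200,160),(143,175),(239,251)]: print(u,v,P[v,u])
# height map components >0.03
m=((P[...,2]>0.02)&(P[...,2]<0.09)&(P[...,0]<0.62)&(P[...,0]>0.25)&(c['depth']>0)).astype(np.uint8)
n,l,s,ce=cv2.connectedComponentsWithStats(m)
for i in range(1,n):
    if s[i,4]>15: q=P[l==i]; print(s[i],ce[i],q.mean(0),q.min(0),q.max(0))
c=load('scene0.png'); im=c['pixels']
cv2.imwrite('pics/scene0z.png',cv2.resize(im[130:260,160:360],None,fx=4,fy=4,interpolation=cv2.INTER_CUBIC))
E
```

```text
312 182 [ 0.56  -0.189  0.056]
354 183 [ 0.559 -0.304  0.052]
314 227 [ 0.438 -0.193  0.052]
313 160 [ 0.634 -0.201 -0.003]
349 160 [ 0.632 -0.3    0.015]
317 203 [ 0.509 -0.209  0.005]
200 160 [0.62  0.118 0.053]
143 175 [0.568 0.263 0.1  ]
239 251 [0.373 0.008 0.026]
[ 165  160  108   18 1562] [215.085 167.472] [0.599 0.076 0.051] [ 0.576 -0.08   0.021] [0.62  0.214 0.06 ]
[138 175  19  29 432] [147.613 190.215] [0.538 0.264 0.03 ] [0.503 0.24  0.02 ] [0.574 0.293 0.09 ]
[307 175  11  12 110] [311.718 180.564] [ 0.565 -0.189  0.05 ] [ 0.553 -0.203  0.021] [ 0.581 -0.178  0.062]
[350 177  12  12 121] [355.413 182.595] [ 0.561 -0.308  0.049] [ 0.549 -0.323  0.021] [ 0.576 -0.298  0.062]
[391 179  16  14 160] [398.6 185.3] [ 0.554 -0.425  0.052] [ 0.54  -0.445  0.021] [ 0.572 -0.413  0.088]
[  0 182  37  20 184] [ 17.913 191.457] [0.532 0.627 0.023] [0.505 0.579 0.02 ] [0.559 0.677 0.031]
[  0 208  28  14 156] [ 12.212 214.237] [0.468 0.638 0.024] [0.449 0.597 0.02 ] [0.486 0.672 0.033]
[ 45 218  46  45 850] [ 64.373 239.664] [0.399 0.484 0.036] [0.338 0.412 0.02 ] [0.457 0.534 0.054]
[307 222  12  12 107] [312.598 227.57 ] [ 0.437 -0.19   0.051] [ 0.423 -0.204  0.022] [ 0.452 -0.178  0.061]
[ 98 230  17  17 238] [106.013 238.034] [0.403 0.367 0.05 ] [0.382 0.348 0.025] [0.426 0.39  0.064]
[345 238  14  12 117] [351.615 243.718] [ 0.394 -0.294  0.05 ] [ 0.38 -0.31  0.02] [ 0.411 -0.281  0.063]
[224 243  32  20 472] [239.462 252.261] [0.369 0.007 0.024] [ 0.343 -0.035  0.02 ] [0.394 0.05  0.032]
[112 248  16  15 126] [119.738 254.556] [0.36  0.334 0.025] [0.34  0.314 0.02 ] [0.378 0.357 0.052]
```

View pics/top0z.png

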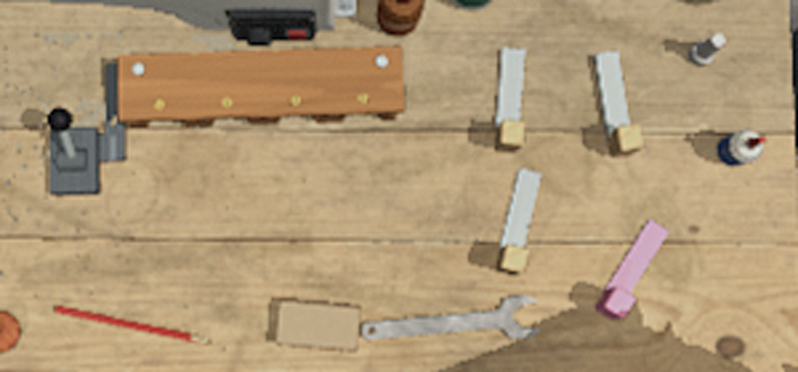

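View pics/scene0z.png

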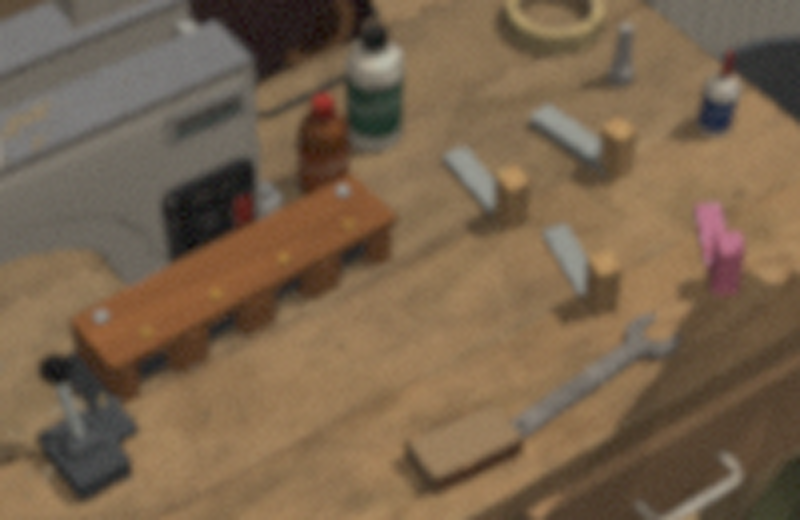

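```bash
python3 - <<'E'
from h import *
np.set_printoptions(precision=4,suppress=True)
c=load('top0.png'); P=cloud(c)
f=lambda u,v,z: ray(c,(u+.5)/2.66-.5+120,(v+.5)/2.66-.5+130,z)
cor=[f(*p,.052) for p in [(118,57),(402,47),(404,108),(120,122)]]
print('corners',np.array(cor),'centre',np.mean(cor,0))
d=[f(*p,.052) for p in [(158,104),(227,102),(295,100),(363,98)]]; print('dots',np.array(d)); v=d[0]-d[3]; print('yaw',np.arctan2(v[1],v[0])-np.pi/2)
# orange mask
im=c['pixels'].astype(int); hsv=cv2.cvtColor(c['pixels'],cv2.COLOR_BGR2HSV)
print('knob',f(60,119,.085))
# strips: grey mask region right
for name,box in {'p(312)':(500,45,526,118),'q(354)':(594,50,632,124),'r(314)':(500,165,542,245)}.items():
    x0,y0,x1,y1=[int(b/2.66)+o for b,o in zip(box,(120,130,120,130))]
    m=np.zeros(im.shape[:2],np.uint8); m[y0-1:y1+2,x0-2:x1+3]=1
    m&=((hsv[...,1]<45)&(hsv[...,2]>130)).astype(np.uint8)
    if 0: pass
    mm=cv2.erode(m,np.ones((3,3)))
    ring=cv2.dilate(m,np.ones((13,13)))-cv2.dilate(m,np.ones((7,7)))
    ring[y1-6:,:]=0
    zz=P[...,2]; g=np.median(zz[ring>0]); print(name,m.sum(),'strip z',np.median(zz[mm>0]),zz[mm>0].mean(),'bench',g,zz[ring>0].mean(), mm.sum())
    print(cv2.minAreaRect(np.argwhere(m)[:,::-1].astype(np.float32)))
E
```

```text
corners [[ 0.6438  0.2178  0.052 ]
 [ 0.657  -0.0768  0.052 ]
 [ 0.5926 -0.0789  0.052 ]
 [ 0.5754  0.2135  0.052 ]] centre [0.6172 0.0689 0.052 ]
dots [[ 0.5946  0.1749  0.052 ]
 [ 0.5973  0.1037  0.052 ]
 [ 0.6     0.0335  0.052 ]
 [ 0.6028 -0.0366  0.052 ]]
yaw 0.038674748440394646
knob [0.5719 0.2684 0.085 ]
p(312) 257 strip z 0.006719057452902973 0.01424453904144691 bench -0.00028287181735202674 0.0057925821034341156 178
((311.5373840332031, 161.28297424316406), (9.17070198059082, 28.229812622070312), 4.573921203613281)
q(354) 260 strip z 0.012767872734988705 0.012533446822914431 bench -0.00024092249820445745 -0.0001863603234215994 180
((349.729736328125, 162.87838745117188), (28.605422973632812, 9.04194450378418), 80.53767395019531)
r(314) 272 strip z 0.003674037043784518 0.011065851273852375 bench -0.00011963516829658195 0.015774165629021078 182
((315.33660888671875, 208.18080139160156), (9.218232154846191, 30.299589157104492), 13.495734214782715)
```

The strip heights above the bench are about 7, 13 and 4 mm. So the blade at (312,182) is b, (354,183) is d and (314,227) is a, and c is absent. Next I'll check clearances round the lever.

```bash
python3 - <<'E'
from h import *
np.set_printoptions(precision=3,suppress=True)
for n in ['top0.png','scene0.png']:
    c=load(n); P=cloud(c); q=P.reshape(-1,3)
    for x0 in np.arange(.60,.80,.02):
        s=q[(abs(q[:,1]-.268)<.06)&(q[:,0]>x0)&(q[:,0]<x0+.02)]
        print(n,x0,len(s),np.percentile(s[:,2],[50,95,99]) if len(s) else '')
    k=(q[:,2]>.085)&(q[:,2]<.13)&(abs(q[:,1]-.265)<.03)&(abs(q[:,0]-.57)<.04); print(q[k].mean(0),k.sum())
# tool-frame delta for target
o=observe();y=o['tool_rot'][2];p=o['ee_pos']
def d(x,yy,z):
    v=np.array([x,yy,z])-p; R=np.array([[np.cos(y),np.sin(y),0],[np.sin(y),-np.cos(y),0],[0,0,-1]]); return R.T@v
print(d(.618,.267,.2),d(.5,-.05,.23), d(.618,.267,.23))
E
```

```text
top0.png 0.6 272 [0.001 0.052 0.056]
top0.png 0.62 267 [0.001 0.05  0.054]
top0.png 0.64 256 [0.    0.009 0.051]
top0.png 0.66 291 [0.001 0.006 0.007]
top0.png 0.68 1136 [0.174 0.219 0.222]
top0.png 0.7000000000000001 675 [0.219 0.243 0.249]
top0.png 0.7200000000000001 652 [0.251 0.3   0.31 ]
top0.png 0.7400000000000001 1020 [0.367 0.383 0.385]
top0.png 0.7600000000000001 820 [0.38  0.386 0.387]
top0.png 0.7800000000000001 466 [0.216 0.38  0.381]
top0.png 0.8000000000000002 31 [0.204 0.207 0.209]
[0.568 0.265 0.099] 75
scene0.png 0.6 185 [0.004 0.051 0.056]
scene0.png 0.62 250 [-0.002  0.049  0.055]
scene0.png 0.64 225 [-0.007  0.018  0.051]
scene0.png 0.66 215 [0.001 0.158 0.186]
scene0.png 0.68 1147 [0.164 0.219 0.222]
scene0.png 0.7000000000000001 395 [0.218 0.243 0.252]
scene0.png 0.7200000000000001 614 [0.244 0.3   0.333]
scene0.png 0.7400000000000001 893 [0.352 0.383 0.386]
scene0.png 0.7600000000000001 474 [0.279 0.386 0.388]
scene0.png 0.7800000000000001 227 [0.24  0.376 0.381]
scene0.png 0.8000000000000002 170 [0.245 0.274 0.293]
[0.567 0.27  0.098] 50
[-0.672 -0.673  0.03 ] [-0.42  -0.447  0.   ] [-0.672 -0.673  0.   ]
```

Request:
move_arm([
  {"x": -0.043, "y": -0.039, "z": 0, "roll": -6},
  {"x": -0.086, "y": -0.079, "z": 0, "roll": -12},
  {"x": -0.129, "y": -0.118, "z": 0, "roll": -18},
  {"x": -0.172, "y": -0.157, "z": 0, "roll": -24},
  {"x": -0.215, "y": -0.197, "z": 0, "roll": -30},
  {"x": -0.258, "y": -0.236, "z": 0, "roll": -36},
  {"x": -0.301, "y": -0.276, "z": 0, "roll": -42},
  {"x": -0.344, "y": -0.315, "z": 0, "roll": -48},
  {"x": -0.387, "y": -0.354, "z": 0, "roll": -54},
  {"x": -0.43, "y": -0.394, "z": 0, "roll": -60},
  {"x": -0.473, "y": -0.433, "z": 0, "roll": -65},
  {"x": -0.516, "y": -0.472, "z": 0, "roll": -68.6},
], hand=0.06)

```text
t: 1.65
ee_pos: [0.4886, 0.0492, 0.2314]
tool_rot: [3.141, -0.001, 0.002]
force: [0.4, -0.2, -0.2]
width: 0.702
```

Request:
move_arm([
  {"x": 0.02, "y": -0.055, "z": 0},
  {"x": 0.04, "y": -0.11, "z": 0},
  {"x": 0.06, "y": -0.165, "z": 0},
  {"x": 0.083, "y": -0.218, "z": 0},
  {"x": 0.083, "y": -0.218, "z": 0},
])

```text
invalid input
```

```bash
python3 - <<'E'
from h import *
snap('wrist','w1.png');print(observe()['ee_pos'])
E
```

```text
[0.4900592  0.05865356 0.2318901 ]
```

View pics/w1.png

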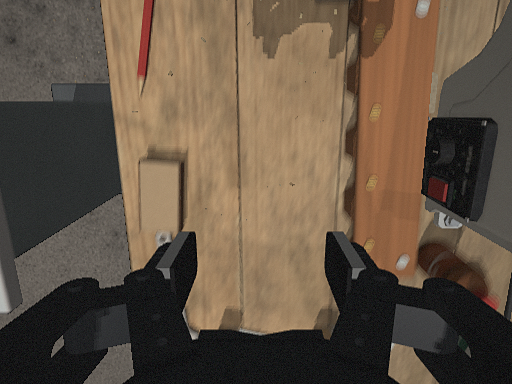

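The wrist view shows the block on the right, with dots at (378,33), (375,112), (372,184) and (369,245), and the sanding block at (162,193). The move was refused, so I'll send it again alone.

Request:
move_arm([
  {"x": 0.02, "y": -0.055, "z": 0, "roll": 0},
  {"x": 0.04, "y": -0.11, "z": 0, "roll": 0},
  {"x": 0.06, "y": -0.165, "z": 0, "roll": 0},
  {"x": 0.083, "y": -0.218, "z": 0, "roll": 0},
  {"x": 0.083, "y": -0.218, "z": 0, "roll": 0},
], hand=0.06)

```text
t: 2.33
ee_pos: [0.5698, 0.2711, 0.2295]
tool_rot: [-3.138, 0.004, 0.008]
force: [0.2, -0.1, -0.4]
width: 0.702
```

```bash
python3 - <<'E'
from h import *
c=snap('wrist','w2.png');print(observe()['ee_pos'])
# wrist calibrations: dots and lever
E
```

```text
[0.570179   0.26795556 0.22988338]
```

View pics/w2.png

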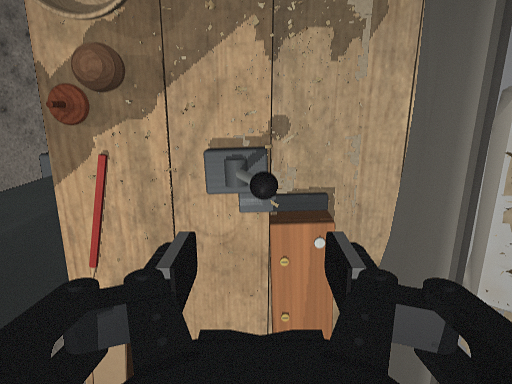

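The knob is at (264,185), with dots at (284,261) and (284,317).

```bash
python3 - <<'E'
from h import *
np.set_printoptions(precision=4,suppress=True)
c=load('w2.png'); print(ray(c,264,185,.088), [ray(c,*p,.052) for p in [(284,261.5),(284.5,317)]], -c['R'].T@c['t'])
c=load('w1.png'); print([ray(c,*p,.052) for p in [(378,33),(375.5,112),(372,184),(369,245)]])
E
```

```text
[0.5725 0.2658 0.088 ] [array([0.5956, 0.171 , 0.052 ]), array([0.598, 0.101, 0.052])] [0.5696 0.3351 0.3717]
[array([0.5966, 0.1774, 0.052 ]), array([0.6009, 0.1071, 0.052 ]), array([0.6041, 0.0348, 0.052 ]), array([ 0.6071, -0.0335,  0.052 ])]
```

Request:
move_arm([
  {"x": 0.002, "y": 0.002, "z": 0.055, "roll": 0},
  {"x": 0.002, "y": 0.002, "z": 0.11, "roll": 0},
  {"x": 0.002, "y": 0.002, "z": 0.165, "roll": 0},
  {"x": 0.002, "y": 0.002, "z": 0.165, "roll": 0},
  {"x": -0.02, "y": 0.002, "z": 0.165, "roll": 0},
  {"x": -0.04, "y": 0.002, "z": 0.165, "roll": 0},
  {"x": -0.06, "y": 0.002, "z": 0.165, "roll": 0},
  {"x": -0.075, "y": 0.002, "z": 0.165, "roll": 0},
  {"x": -0.085, "y": 0.002, "z": 0.165, "roll": 0},
  {"x": -0.085, "y": 0.002, "z": 0.165, "roll": 0},
], hand=0.06)

```text
t: 3.62
ee_pos: [0.4885, 0.2635, 0.0681]
tool_rot: [-3.141, -0.005, -0.0]
force: [3.5, -0.4, 2.4]
width: 0.705
```

Request:
move_arm([
  {"x": -0.004, "y": 0, "z": 0, "roll": 0},
  {"x": 0.003, "y": 0, "z": 0, "roll": 0},
  {"x": 0.003, "y": 0, "z": -0.06, "roll": 0},
  {"x": 0.003, "y": 0, "z": -0.12, "roll": 0},
  {"x": 0.003, "y": 0.06, "z": -0.16, "roll": 0},
  {"x": 0.003, "y": 0.12, "z": -0.16, "roll": 0},
], hand=0.06)

```text
t: 4.38
ee_pos: [0.4898, 0.1508, 0.2287]
tool_rot: [-3.14, -0.003, 0.005]
force: [0.8, -1.6, -0.6]
width: 0.704
```

```bash
python3 - <<'E'
from h import *
np.set_printoptions(precision=4,suppress=True)
c=snap('wrist','w3.png');o=observe();print(o['ee_pos'],o['tool_rot'],o['force'])
c=snap('top','top1.png');im=c['pixels']
cv2.imwrite('pics/top1z.png',cv2.resize(im[130:270,120:420],None,fx=2.66,fy=2.66,interpolation=cv2.INTER_CUBIC))
E
```

```text
[0.4906 0.1383 0.2273] [ 3.1351 -0.0007 -0.009 ] [ 0.5195 -6.0387 -0.6256]
```

View pics/top1z.png

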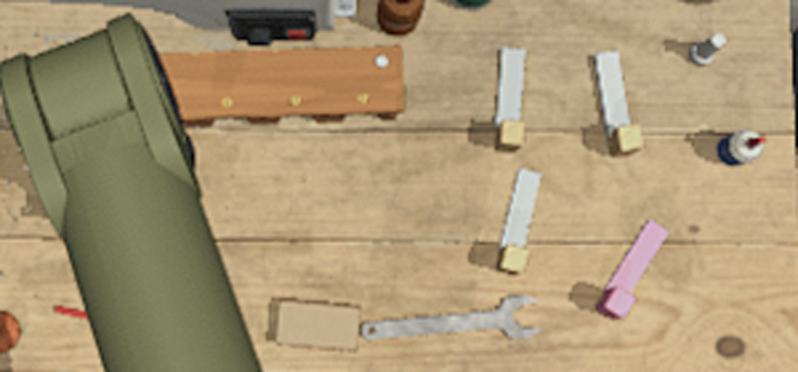

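View pics/w3.png

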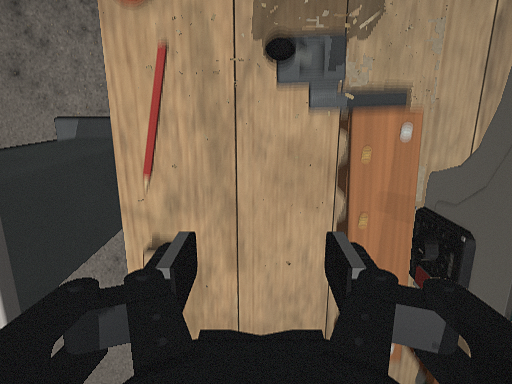

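The wrist view puts the knob at (280,47), on the robot's side of its base, so the lever is freed. The blades haven't moved.

```bash
cat >> h.py <<'E'
def blades(c):
    hsv=cv2.cvtColor(c['pixels'],cv2.COLOR_BGR2HSV); out={}
    for n,box,h in [('b',(305,145,322,176),.007),('d',(340,147,362,178),.013),('a',(305,190,326,223),.004)]:
        x0,y0,x1,y1=box; m=np.zeros(hsv.shape[:2],np.uint8); m[y0:y1,x0:x1]=1
        m&=((hsv[...,1]<45)&(hsv[...,2]>130)).astype(np.uint8)
        pts=np.argwhere(m)[:,::-1]
        X=np.array([ray(c,u,v,h)[:2] for u,v in pts]); rc=cv2.minAreaRect(X.astype(np.float32)); mu=X.mean(0)
        w,V=np.linalg.eigh(np.cov((X-mu).T)); a=V[:,1]; a=a if a[0]>0 else -a
        out[n]=(rc[0],rc[1],mu,np.arctan2(a[1],a[0]),len(pts),(X@a).max()-mu@a)
    return out
def tool(target,yaw=None):
    o=observe();y=o['tool_rot'][2];v=np.array(target)-o['ee_pos']
    R=np.array([[np.cos(y),np.sin(y),0],[np.sin(y),-np.cos(y),0],[0,0,-1]]); return R.T@v, None if yaw is None else np.degrees((y-yaw+np.pi)%(2*np.pi)-np.pi)
E
python3 - <<'E'
from h import *
np.set_printoptions(precision=4,suppress=True)
for f in ['top0.png','top1.png']:
    B=blades(load(f))
    for k,v in B.items():
        mu,y,L=v[2],v[3],v[5]; ax=np.array([np.cos(y),np.sin(y)])
        print(k,v[1],mu,'yaw',y,v[4],'grip est',np.array(mu)+ax*(.0435-.1))
c=load('top0.png')
for n,(u,v) in {'b':(512,129),'d':(628,134),'a':(514,254)}.items(): print(n,ray(c,(u+.5)/2.66+119.5,(v+.5)/2.66+129.5,.056))
o=observe();print(o['ee_pos'],o['tool_rot'],o['force'])
c=load('w3.png');print(ray(c,280,47,.088))
print(tool((.545,-.195,.23),-1.57))
E
```

```text
b (0.026010461151599884, 0.08210139721632004) [ 0.6292 -0.1951] yaw -0.09438024906871788 257 grip est [ 0.5729 -0.1897]
d (0.0819515511393547, 0.025740373879671097) [ 0.6238 -0.3022] yaw 0.13295951425452449 260 grip est [ 0.5678 -0.3097]
a (0.02568465657532215, 0.0861884281039238) [ 0.4959 -0.2049] yaw -0.2630396855531185 272 grip est [ 0.4413 -0.1903]
b (0.02614353783428669, 0.08211710304021835) [ 0.629  -0.1949] yaw -0.0975235205294609 259 grip est [ 0.5728 -0.1894]
d (0.08191584050655365, 0.02642788738012314) [ 0.6237 -0.3023] yaw 0.13375190077503593 263 grip est [ 0.5677 -0.3098]
a (0.025707833468914032, 0.08637332171201706) [ 0.4959 -0.205 ] yaw -0.2624800205653056 274 grip est [ 0.4414 -0.1904]
b [ 0.571  -0.1893  0.056 ]
d [ 0.5668 -0.308   0.056 ]
a [ 0.4427 -0.1899  0.056 ]
[0.4903 0.1411 0.2263] [ 3.1367  0.0001 -0.0115] [ 0.9627 -0.613  -0.6486]
[0.5058 0.2612 0.088 ]
(array([ 0.0585,  0.3354, -0.0037]), np.float64(89.29363921080524))
```

Request:
move_arm([
  {"x": 0.009, "y": 0.035, "z": 0, "roll": 9.5},
  {"x": 0.018, "y": 0.07, "z": 0, "roll": 19},
  {"x": 0.027, "y": 0.105, "z": 0, "roll": 28.5},
  {"x": 0.036, "y": 0.14, "z": 0, "roll": 38},
  {"x": 0.045, "y": 0.175, "z": 0, "roll": 47.5},
  {"x": 0.054, "y": 0.21, "z": 0, "roll": 57},
  {"x": 0.063, "y": 0.245, "z": 0, "roll": 66.5},
  {"x": 0.072, "y": 0.28, "z": 0.02, "roll": 76},
  {"x": 0.081, "y": 0.315, "z": 0.06, "roll": 85.5},
  {"x": 0.086, "y": 0.33, "z": 0.1, "roll": 94.8},
  {"x": 0.086, "y": 0.33, "z": 0.126, "roll": 94.8},
  {"x": 0.086, "y": 0.33, "z": 0.126, "roll": 94.8},
], hand=0.055)

```text
t: 5.98
ee_pos: [0.5732, -0.1794, 0.097]
tool_rot: [3.135, 0.003, -1.654]
force: [-0.6, 1.3, 0.1]
width: 0.645
```

```bash
python3 - <<'E'
from h import *
np.set_printoptions(precision=4,suppress=True)
o=observe();print(o['ee_pos'],o['tool_rot'],o['force'])
c=snap('wrist','w4.png')
print(tool((.572,-.1895,.018),-1.667))
E
```

```text
[ 0.5732 -0.1794  0.097 ] [ 3.135   0.0027 -1.654 ] [-0.5555  1.3108  0.1185]
(array([0.0101, 0.0019, 0.0811]), np.float64(0.7735381231249182))
```

View pics/w4.png

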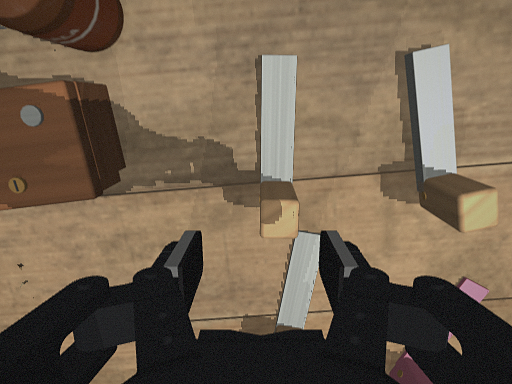

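```bash
python3 - <<'E'
from h import *
np.set_printoptions(precision=4,suppress=True)
o=observe();print(o['ee_pos'],o['tool_rot'],o['qvel'])
print(tool((.572,-.1895,.018),-1.667))
c=load('w4.png'); print(-c['R'].T@c['t'])
print('grip top', ray(c,279,217,.056), 'tip corners',ray(c,261,55,.007),ray(c,297,55,.007),'base',ray(c,262,180,.007),ray(c,295,181,.007))
print(ray(c,17,185,.052),ray(c,97,195,.052))
E
```

```text
[ 0.5747 -0.1796  0.0991] [ 3.1388  0.0016 -1.6535] [ 0.0015 -0.0316 -0.0126 -0.0343  0.003  -0.0026  0.0013]
(array([0.0101, 0.0019, 0.0811]), np.float64(0.7735381231249182))
[ 0.6389 -0.1861  0.2386]
grip top [ 0.5721 -0.1911  0.056 ] tip corners [ 0.6701 -0.1884  0.007 ] [ 0.6681 -0.2124  0.007 ] base [ 0.5842 -0.1819  0.007 ] [ 0.5814 -0.2062  0.007 ]
[ 0.6041 -0.0356  0.052 ] [ 0.5939 -0.0823  0.052 ]
```

Request:
move_arm([
  {"x": 0.011, "y": 0.0016, "z": 0.0, "roll": 0},
  {"x": 0.011, "y": 0.0016, "z": 0.045, "roll": 0},
  {"x": 0.011, "y": 0.0016, "z": 0.081, "roll": 0},
  {"x": 0.011, "y": 0.0016, "z": 0.081, "roll": 0},
  {"x": 0.011, "y": 0.0016, "z": 0.081, "roll": 0},
], hand=0.055)

```text
t: 6.65
ee_pos: [0.5744, -0.1923, 0.0211]
tool_rot: [-3.138, -0.001, -1.655]
force: [-0.1, 0.1, -0.3]
width: 0.644
```

Request:
move_arm([
  {"x": 0, "y": 0, "z": 0, "roll": 0},
  {"x": 0, "y": 0, "z": 0, "roll": 0},
  {"x": 0, "y": 0, "z": 0, "roll": 0},
  {"x": 0, "y": 0, "z": 0, "roll": 0},
  {"x": 0, "y": 0, "z": 0, "roll": 0},
], hand=0.0)

```text
t: 7.28
ee_pos: [0.5742, -0.192, 0.0207]
tool_rot: [-3.139, -0.001, -1.654]
force: [-1.2, 0.5, 6.3]
width: 0.274
```

Request:
move_arm([
  {"x": 0, "y": 0, "z": -0.015, "roll": 0},
  {"x": 0, "y": 0.02, "z": -0.03, "roll": 0},
  {"x": 0, "y": 0.06, "z": -0.03, "roll": 0},
  {"x": 0, "y": 0.1, "z": -0.03, "roll": 0},
  {"x": -0.02, "y": 0.113, "z": -0.03, "roll": -1},
  {"x": -0.06, "y": 0.113, "z": -0.03, "roll": -3},
  {"x": -0.1, "y": 0.113, "z": -0.03, "roll": -5},
  {"x": -0.13, "y": 0.113, "z": -0.03, "roll": -7},
  {"x": -0.14, "y": 0.113, "z": -0.03, "roll": -7},
  {"x": -0.14, "y": 0.113, "z": -0.03, "roll": -7},
], hand=0.0)

```text
t: 8.52
ee_pos: [0.472, -0.0428, 0.0492]
tool_rot: [-3.141, -0.001, -1.532]
force: [-0.7, -0.3, -1.2]
width: 0.273
```

```bash
python3 - <<'E'
from h import *
np.set_printoptions(precision=4,suppress=True)
c=snap('wrist','w5.png')
o=observe();print(o['ee_pos'],o['tool_rot'],o['force'],o['moment'],o['width'])
E
```

```text
[ 0.4719 -0.0438  0.049 ] [ 3.1416 -0.0009 -1.5333] [ 0.2661 -1.3498 -1.5451] [-0.015   0.0485 -0.0667] 0.27652010628234536
```

View pics/w5.png

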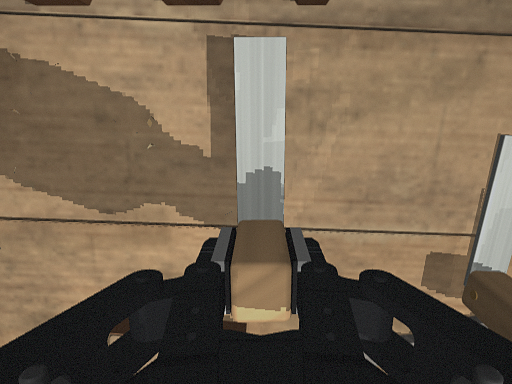

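Blade b is held straight, its tip at (260,37), and slot 4's gap (223–297) is centred on it. I'll lower it and feel.

Request:
move_arm([
  {"x": 0, "y": 0, "z": 0.015, "roll": 0},
  {"x": 0, "y": 0, "z": 0.027, "roll": 0},
  {"x": 0, "y": 0, "z": 0.029, "roll": 0},
  {"x": 0, "y": 0, "z": 0.029, "roll": 0},
  {"x": 0, "y": 0, "z": 0.029, "roll": 0},
], hand=0.0)

```text
t: 9.2
ee_pos: [0.4712, -0.0435, 0.0203]
tool_rot: [3.139, -0.001, -1.533]
force: [-6.9, 0.1, 15.8]
width: 0.276
```

Request:
move_arm([
  {"x": 0, "y": 0, "z": -0.001, "roll": 0},
  {"x": 0, "y": 0, "z": -0.001, "roll": 0},
  {"x": 0, "y": 0, "z": -0.001, "roll": 0},
], hand=0.0)

```text
t: 9.57
ee_pos: [0.4716, -0.0431, 0.0203]
tool_rot: [3.141, -0.0, -1.533]
force: [-0.4, -0.1, 0.6]
width: 0.271
```

Request:
move_arm([
  {"x": 0, "y": -0.006, "z": 0, "roll": 0},
  {"x": 0, "y": -0.012, "z": 0, "roll": 0},
  {"x": 0, "y": -0.018, "z": 0, "roll": 0},
  {"x": 0, "y": -0.02, "z": 0, "roll": 0},
  {"x": 0, "y": -0.022, "z": 0, "roll": 0},
  {"x": 0, "y": -0.024, "z": 0, "roll": 0},
  {"x": 0, "y": -0.025, "z": 0, "roll": 0},
  {"x": 0, "y": -0.026, "z": 0, "roll": 0},
], hand=0.0)

```text
t: 10.58
ee_pos: [0.4979, -0.0416, 0.0208]
tool_rot: [3.142, -0.0, -1.532]
force: [-0.2, -0.1, -1.1]
width: 0.274
```

Request:
move_arm([
  {"x": 0, "y": -0.001, "z": 0, "roll": 0},
  {"x": 0, "y": -0.002, "z": 0, "roll": 0},
  {"x": 0, "y": -0.003, "z": 0, "roll": 0},
  {"x": 0, "y": -0.004, "z": 0, "roll": 0},
  {"x": 0, "y": -0.005, "z": 0, "roll": 0},
  {"x": 0, "y": -0.006, "z": 0, "roll": 0},
], hand=0.0)

```text
t: 11.32
ee_pos: [0.504, -0.0414, 0.0209]
tool_rot: [3.142, -0.0, -1.532]
force: [0.9, -0.0, -1.3]
width: 0.279
```

Request:
move_arm([
  {"x": 0, "y": -0.001, "z": 0, "roll": 0},
  {"x": 0, "y": -0.002, "z": 0, "roll": 0},
  {"x": 0, "y": -0.003, "z": 0, "roll": 0},
  {"x": 0, "y": -0.004, "z": 0, "roll": 0},
  {"x": 0, "y": -0.005, "z": 0, "roll": 0},
  {"x": 0, "y": -0.006, "z": 0, "roll": 0},
  {"x": 0, "y": -0.007, "z": 0, "roll": 0},
  {"x": 0, "y": -0.008, "z": 0, "roll": 0},
], hand=0.0)

```text
t: 12.32
ee_pos: [0.512, -0.0411, 0.0209]
tool_rot: [3.142, -0.0, -1.532]
force: [0.8, 0.1, -1.5]
width: 0.272
```

Request:
move_arm([
  {"x": 0, "y": -0.002, "z": 0, "roll": 0},
  {"x": 0, "y": -0.004, "z": 0, "roll": 0},
  {"x": 0, "y": -0.006, "z": 0, "roll": 0},
  {"x": 0, "y": -0.008, "z": 0, "roll": 0},
  {"x": 0, "y": -0.01, "z": 0, "roll": 0},
  {"x": 0, "y": -0.012, "z": 0, "roll": 0},
], hand=0.0)

```text
t: 13.08
ee_pos: [0.524, -0.0406, 0.0208]
tool_rot: [3.141, -0.0, -1.532]
force: [-0.1, -0.1, -0.9]
width: 0.271
```

Request:
move_arm([
  {"x": 0, "y": -0.004, "z": 0, "roll": 0},
  {"x": 0, "y": -0.008, "z": 0, "roll": 0},
  {"x": 0, "y": -0.01, "z": 0, "roll": 0},
], hand=0.0)

```text
t: 13.45
ee_pos: [0.5343, -0.0402, 0.0209]
tool_rot: [-3.141, 0.0, -1.532]
force: [0.2, -0.9, -0.7]
width: 0.273
```

```bash
python3 - <<'E'
from h import *
np.set_printoptions(precision=4,suppress=True)
c=snap('wrist','w6.png')
o=observe();print(o['ee_pos'],o['tool_rot'],o['force'],o['moment'],o['width'])
E
```

```text
[ 0.5344 -0.0401  0.0209] [-3.1413  0.0001 -1.532 ] [ 0.5498  0.3888 -0.6623] [ 0.0108 -0.0075  0.008 ] 0.2742740775624514
```

View pics/w6.png

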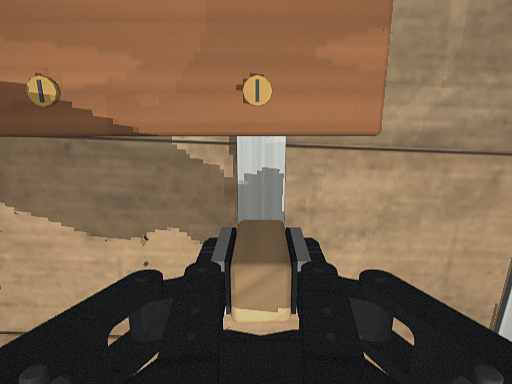

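Slot 4 is loose for b, with no drag to about 46 mm. I'll withdraw and go to slot 3.

Request:
move_arm([
  {"x": 0, "y": 0.03, "z": 0, "roll": 0},
  {"x": 0, "y": 0.058, "z": 0, "roll": 0},
  {"x": -0.01, "y": 0.058, "z": -0.004, "roll": 0},
  {"x": -0.04, "y": 0.058, "z": -0.004, "roll": 0},
  {"x": -0.07, "y": 0.058, "z": -0.004, "roll": 0},
  {"x": -0.07, "y": 0.058, "z": 0, "roll": 0},
  {"x": -0.07, "y": 0.052, "z": 0, "roll": 0},
  {"x": -0.07, "y": 0.046, "z": 0, "roll": 0},
  {"x": -0.07, "y": 0.042, "z": 0, "roll": 0},
  {"x": -0.07, "y": 0.04, "z": 0, "roll": 0},
  {"x": -0.07, "y": 0.039, "z": 0, "roll": 0},
  {"x": -0.07, "y": 0.038, "z": 0, "roll": 0},
], hand=0.0)

```text
t: 15.0
ee_pos: [0.4931, 0.0282, 0.0208]
tool_rot: [3.141, -0.0, -1.532]
force: [-0.9, 0.1, -1.0]
width: 0.273
```

Request:
move_arm([
  {"x": 0, "y": -0.001, "z": 0, "roll": 0},
  {"x": 0, "y": -0.002, "z": 0, "roll": 0},
  {"x": 0, "y": -0.003, "z": 0, "roll": 0},
  {"x": 0, "y": -0.004, "z": 0, "roll": 0},
  {"x": 0, "y": -0.005, "z": 0, "roll": 0},
  {"x": 0, "y": -0.006, "z": 0, "roll": 0},
], hand=0.0)

```text
t: 15.75
ee_pos: [0.4993, 0.0285, 0.0208]
tool_rot: [3.142, -0.0, -1.532]
force: [0.1, -0.1, -0.7]
width: 0.272
```

Request:
move_arm([
  {"x": 0, "y": -0.001, "z": 0, "roll": 0},
  {"x": 0, "y": -0.002, "z": 0, "roll": 0},
  {"x": 0, "y": -0.003, "z": 0, "roll": 0},
  {"x": 0, "y": -0.004, "z": 0, "roll": 0},
  {"x": 0, "y": -0.005, "z": 0, "roll": 0},
  {"x": 0, "y": -0.006, "z": 0, "roll": 0},
], hand=0.0)

```text
t: 16.5
ee_pos: [0.5053, 0.0287, 0.0208]
tool_rot: [3.142, -0.0, -1.532]
force: [-0.8, 0.1, -0.4]
width: 0.268
```

Request:
move_arm([
  {"x": 0, "y": -0.0015, "z": 0, "roll": 0},
  {"x": 0, "y": -0.003, "z": 0, "roll": 0},
  {"x": 0, "y": -0.0045, "z": 0, "roll": 0},
  {"x": 0, "y": -0.006, "z": 0, "roll": 0},
  {"x": 0, "y": -0.0075, "z": 0, "roll": 0},
  {"x": 0, "y": -0.009, "z": 0, "roll": 0},
  {"x": 0, "y": -0.0105, "z": 0, "roll": 0},
  {"x": 0, "y": -0.012, "z": 0, "roll": 0},
], hand=0.0)

```text
t: 17.5
ee_pos: [0.5173, 0.0292, 0.0208]
tool_rot: [3.142, -0.0, -1.532]
force: [-0.5, 0.5, -1.3]
width: 0.275
```

Request:
move_arm([
  {"x": 0, "y": -0.002, "z": 0, "roll": 0},
  {"x": 0, "y": -0.004, "z": 0, "roll": 0},
  {"x": 0, "y": -0.006, "z": 0, "roll": 0},
  {"x": 0, "y": -0.008, "z": 0, "roll": 0},
], hand=0.0)

```text
t: 18.0
ee_pos: [0.5253, 0.0295, 0.0208]
tool_rot: [-3.142, -0.0, -1.532]
force: [0.4, 0.1, -1.2]
width: 0.27
```

Slot 3 is loose as well, so slots 1 and 2 are the 4.9 and 7.9 ones. On to slot 2.

Request:
move_arm([
  {"x": 0, "y": 0.03, "z": 0, "roll": 0},
  {"x": 0, "y": 0.051, "z": 0, "roll": 0},
  {"x": -0.01, "y": 0.051, "z": -0.004, "roll": 0},
  {"x": -0.04, "y": 0.051, "z": -0.004, "roll": 0},
  {"x": -0.07, "y": 0.051, "z": -0.004, "roll": 0},
  {"x": -0.07, "y": 0.051, "z": 0, "roll": 0},
  {"x": -0.07, "y": 0.045, "z": 0, "roll": 0},
  {"x": -0.07, "y": 0.041, "z": 0, "roll": 0},
  {"x": -0.07, "y": 0.037, "z": 0, "roll": 0},
  {"x": -0.07, "y": 0.035, "z": 0, "roll": 0},
  {"x": -0.07, "y": 0.034, "z": 0, "roll": 0},
  {"x": -0.07, "y": 0.033, "z": 0, "roll": 0},
], hand=0.0)

```text
t: 19.5
ee_pos: [0.4894, 0.0981, 0.0208]
tool_rot: [3.141, -0.0, -1.532]
force: [0.1, 0.3, -0.9]
width: 0.274
```

Request:
move_arm([
  {"x": 0, "y": -0.001, "z": 0, "roll": 0},
  {"x": 0, "y": -0.002, "z": 0, "roll": 0},
  {"x": 0, "y": -0.003, "z": 0, "roll": 0},
  {"x": 0, "y": -0.003, "z": 0, "roll": 0},
], hand=0.0)

```text
t: 20.0
ee_pos: [0.4926, 0.0983, 0.0209]
tool_rot: [-3.142, -0.0, -1.532]
force: [-0.4, 0.2, -0.3]
width: 0.269
```

Request:
move_arm([
  {"x": 0, "y": -0.001, "z": 0, "roll": 0},
  {"x": 0, "y": -0.002, "z": 0, "roll": 0},
  {"x": 0, "y": -0.003, "z": 0, "roll": 0},
  {"x": 0, "y": -0.004, "z": 0, "roll": 0},
  {"x": 0, "y": -0.004, "z": 0, "roll": 0},
], hand=0.0)

```text
t: 20.62
ee_pos: [0.4966, 0.0984, 0.0208]
tool_rot: [3.142, -0.0, -1.532]
force: [-0.4, -0.5, -1.1]
width: 0.269
```

Request:
move_arm([
  {"x": 0, "y": -0.001, "z": 0, "roll": 0},
  {"x": 0, "y": -0.002, "z": 0, "roll": 0},
  {"x": 0, "y": -0.003, "z": 0, "roll": 0},
  {"x": 0, "y": -0.004, "z": 0, "roll": 0},
  {"x": 0, "y": -0.005, "z": 0, "roll": 0},
  {"x": 0, "y": -0.005, "z": 0, "roll": 0},
], hand=0.0)

```text
t: 21.38
ee_pos: [0.5016, 0.0986, 0.0208]
tool_rot: [-3.142, -0.0, -1.532]
force: [-0.4, -0.1, -0.6]
width: 0.275
```

Request:
move_arm([
  {"x": 0, "y": -0.0015, "z": 0, "roll": 0},
  {"x": 0, "y": -0.003, "z": 0, "roll": 0},
  {"x": 0, "y": -0.0045, "z": 0, "roll": 0},
  {"x": 0, "y": -0.006, "z": 0, "roll": 0},
  {"x": 0, "y": -0.0075, "z": 0, "roll": 0},
  {"x": 0, "y": -0.009, "z": 0, "roll": 0},
  {"x": 0, "y": -0.0105, "z": 0, "roll": 0},
  {"x": 0, "y": -0.012, "z": 0, "roll": 0},
], hand=0.0)

```text
t: 22.38
ee_pos: [0.5134, 0.0991, 0.0208]
tool_rot: [3.141, -0.0, -1.532]
force: [-0.3, 0.4, -0.8]
width: 0.271
```

Request:
move_arm([
  {"x": 0, "y": -0.0015, "z": 0, "roll": 0},
  {"x": 0, "y": -0.003, "z": 0, "roll": 0},
  {"x": 0, "y": -0.0045, "z": 0, "roll": 0},
  {"x": 0, "y": -0.006, "z": 0, "roll": 0},
  {"x": 0, "y": -0.0075, "z": 0, "roll": 0},
  {"x": 0, "y": -0.009, "z": 0, "roll": 0},
], hand=0.0)

```text
t: 23.12
ee_pos: [0.5201, 0.0994, 0.0205]
tool_rot: [3.137, -0.001, -1.532]
force: [-8.6, -1.2, 5.0]
width: 0.275
```

Request:
move_arm([
  {"x": 0, "y": -0.0015, "z": 0, "roll": 0},
  {"x": 0, "y": -0.003, "z": 0, "roll": 0},
  {"x": 0, "y": -0.0045, "z": 0, "roll": 0},
  {"x": 0, "y": -0.006, "z": 0, "roll": 0},
], hand=0.0)

```text
t: 23.62
ee_pos: [0.5267, 0.0997, 0.0205]
tool_rot: [3.138, -0.001, -1.532]
force: [-5.7, 0.0, 2.5]
width: 0.272
```

Slot 2 gives a steady drag of about 6 N, so b fits there. I'll push it home.

Request:
move_arm([
  {"x": 0, "y": -0.0015, "z": 0, "roll": 0},
  {"x": 0, "y": -0.003, "z": 0, "roll": 0},
  {"x": 0, "y": -0.0045, "z": 0, "roll": 0},
  {"x": 0, "y": -0.006, "z": 0, "roll": 0},
  {"x": 0, "y": -0.0075, "z": 0, "roll": 0},
  {"x": 0, "y": -0.009, "z": 0, "roll": 0},
], hand=0.0)

```text
t: 24.38
ee_pos: [0.5358, 0.1, 0.0205]
tool_rot: [3.138, -0.001, -1.532]
force: [-6.1, -0.9, 1.6]
width: 0.274
```

```bash
python3 - <<'E'
from h import *
np.set_printoptions(precision=4,suppress=True)
c=snap('wrist','w7.png')
o=observe();print(o['ee_pos'],o['tool_rot'],o['force'],o['moment'],o['width'])
cv2.imwrite('pics/x.png',c['pixels'])
for u,v in [(257,130),(240,222),(262,222),(262,318)]: print(ray(c,u,v,.052))
E
```

```text
[0.5361 0.1    0.0205] [ 3.1384 -0.0006 -1.5319] [-4.6175 -0.4847  1.5402] [0.0747 0.9771 0.0525] 0.27015130017576844
[0.5929 0.1027 0.052 ]
[0.5595 0.1078 0.052 ]
[0.5598 0.0997 0.052 ]
[0.5191 0.0982 0.052 ]
```

View pics/w7.png

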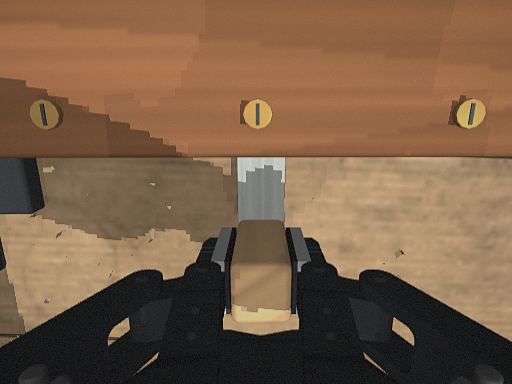

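```bash
python3 - <<'E'
from h import *
np.set_printoptions(precision=4,suppress=True)
c=load('w7.png')
print('grip front bottom',ray(c,262,221,.007),'face',ray(c,258,157,.052),ray(c,258,157,.0),[ray(c,258,r,.056) for r in (300,320)], ray(c,257.5,114,.052))
P=cloud(c)
for r in range(140,330,8): print(r,P[r,262])
E
```

```text
grip front bottom [0.5434 0.0989 0.007 ] face [0.5837 0.1021 0.052 ] [0.5754 0.1021 0.    ] [array([0.5299, 0.1001, 0.056 ]), array([0.5211, 0.0998, 0.056 ])] [0.5982 0.1027 0.052 ]
140 [0.5894 0.1009 0.0506]
148 [0.5868 0.1008 0.0517]
156 [0.584  0.1007 0.0512]
164 [0.5729 0.1    0.006 ]
172 [0.5691 0.0999 0.0071]
180 [0.5646 0.0997 0.005 ]
188 [0.5606 0.0995 0.0057]
196 [0.5567 0.0994 0.0066]
204 [0.5527 0.0992 0.0074]
212 [0.548  0.099  0.0062]
220 [0.5444 0.0989 0.0081]
228 [0.5442 0.099  0.0187]
236 [0.544  0.099  0.0278]
244 [0.5445 0.0991 0.0376]
252 [0.5443 0.0991 0.0447]
260 [0.5441 0.0991 0.0511]
268 [0.5434 0.0991 0.0561]
276 [0.5396 0.099  0.0552]
284 [0.5361 0.0988 0.0549]
292 [0.5332 0.0987 0.0557]
300 [0.5291 0.0986 0.0546]
308 [0.5263 0.0985 0.0557]
316 [0.5218 0.0983 0.0545]
324 [ 0.4755  0.0962 -0.001 ]
```

The wrist depth puts the grip front at x 0.544 and the block face at 0.584, so there's about 7.5 mm to go. That also confirms slots 3 and 4 were probed well past 25 mm.

Request:
move_arm([
  {"x": 0, "y": -0.0015, "z": 0, "roll": 0},
  {"x": 0, "y": -0.003, "z": 0, "roll": 0},
  {"x": 0, "y": -0.0045, "z": 0, "roll": 0},
  {"x": 0, "y": -0.006, "z": 0, "roll": 0},
  {"x": 0, "y": -0.007, "z": 0, "roll": 0},
  {"x": 0, "y": -0.007, "z": 0, "roll": 0},
], hand=0.0)

```text
t: 25.18
ee_pos: [0.5431, 0.1003, 0.0205]
tool_rot: [3.139, -0.001, -1.532]
force: [-5.3, -1.5, 0.6]
width: 0.276
```

Request:
move_arm([
  {"x": 0, "y": -0.001, "z": 0, "roll": 0},
  {"x": 0, "y": -0.002, "z": 0, "roll": 0},
  {"x": 0, "y": -0.002, "z": 0, "roll": 0},
], hand=0.0)

```text
t: 25.55
ee_pos: [0.5431, 0.1003, 0.0205]
tool_rot: [3.135, -0.002, -1.532]
force: [-11.1, -0.1, 8.3]
width: 0.271
```

Request:
move_arm([
  {"x": 0, "y": -0.001, "z": 0, "roll": 0},
  {"x": 0, "y": -0.001, "z": 0, "roll": 0},
  {"x": 0, "y": 0.001, "z": 0, "roll": 0},
  {"x": 0, "y": 0.002, "z": 0, "roll": 0},
], hand=0.0)

```text
t: 26.05
ee_pos: [0.5431, 0.1003, 0.0205]
tool_rot: [3.139, -0.001, -1.532]
force: [-2.6, 0.6, -1.0]
width: 0.274
```

```bash
python3 - <<'E'
from h import *
np.set_printoptions(precision=4,suppress=True)
c=snap('wrist','w8.png')
o=observe();print(o['ee_pos'],o['tool_rot'],o['force'],o['moment'],o['width'])
P=cloud(c)
for r in range(130,280,8): print(r,P[r,262])
E
```

```text
[0.5431 0.1003 0.0205] [ 3.1392 -0.0005 -1.5318] [-4.813   0.0954  1.1071] [0.0423 1.1007 0.0412] 0.2695734031561193
130 [0.6004 0.1013 0.0547]
138 [0.5977 0.1012 0.0537]
146 [0.5951 0.1011 0.0541]
154 [0.5918 0.101  0.0502]
162 [0.5894 0.1009 0.0526]
170 [0.5863 0.1008 0.0515]
178 [0.5733 0.1    0.0068]
186 [0.5695 0.0999 0.0078]
194 [0.5654 0.0997 0.0078]
202 [0.5606 0.0995 0.0059]
210 [0.5566 0.0994 0.0067]
218 [0.5523 0.0992 0.0067]
226 [0.5516 0.0992 0.0164]
234 [0.5518 0.0993 0.0267]
242 [0.551  0.0993 0.0338]
250 [0.552  0.0994 0.0438]
258 [0.5511 0.0994 0.0491]
266 [0.551  0.0994 0.0551]
274 [0.5478 0.0993 0.0554]
```

Blade b is home: the gap to the face is 32 mm and the force rose against the stop. Releasing, then going to d.

Request:
move_arm([
  {"x": 0, "y": 0, "z": 0, "roll": 0},
  {"x": 0, "y": 0, "z": 0, "roll": 0},
  {"x": 0, "y": 0, "z": 0, "roll": 0},
  {"x": 0, "y": 0, "z": -0.04, "roll": 0},
  {"x": 0, "y": 0, "z": -0.09, "roll": 0},
  {"x": 0.05, "y": 0, "z": -0.12, "roll": 0},
  {"x": 0.11, "y": 0, "z": -0.12, "roll": 0},
  {"x": 0.17, "y": 0, "z": -0.12, "roll": 0},
  {"x": 0.23, "y": 0, "z": -0.12, "roll": 0},
  {"x": 0.29, "y": 0, "z": -0.12, "roll": 0},
  {"x": 0.35, "y": -0.004, "z": -0.11, "roll": -2},
  {"x": 0.405, "y": -0.008, "z": -0.09, "roll": -5.4},
], hand=0.045)

```text
t: 27.6
ee_pos: [0.5691, -0.3072, 0.1118]
tool_rot: [-3.139, -0.003, -1.437]
force: [1.0, 0.8, 0.0]
width: 0.527
```

Request:
move_arm([
  {"x": 0, "y": 0, "z": 0, "roll": 0},
  {"x": 0, "y": 0, "z": 0, "roll": 0},
  {"x": 0, "y": 0, "z": 0, "roll": 0},
], hand=0.055)

```text
t: 27.98
ee_pos: [0.5691, -0.302, 0.1117]
tool_rot: [-3.14, -0.0, -1.435]
force: [-0.1, 0.2, -0.5]
width: 0.644
```

```bash
python3 - <<'E'
from h import *
np.set_printoptions(precision=4,suppress=True)
c=snap('wrist','w9.png')
o=observe();print(o['ee_pos'],o['tool_rot'],o['force'],o['width'])
E
```

```text
[ 0.5691 -0.3021  0.1118] [-3.1404 -0.0005 -1.435 ] [ 0.1561 -0.0908  0.4037] 0.6387701878548327
```

View pics/w9.png

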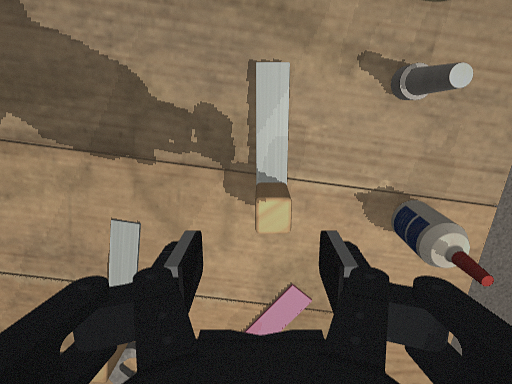

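```bash
cat >> h.py <<'E'
def grip(c,u0,v0,u1,v1):
    P=cloud(c)[v0:v1,u0:u1].reshape(-1,3); s=P[(P[:,2]>.05)&(P[:,2]<.062)]
    r=cv2.minAreaRect(s[:,:2].astype(np.float32)); return r,len(s),np.median(s[:,2])
E
python3 - <<'E'
from h import *
np.set_printoptions(precision=4,suppress=True)
c=load('w9.png'); P=cloud(c)
print(grip(c,245,180,305,240))
print(P[80:170:10,273],P[120,262:286:4])
print(ray(c,273,62,.013),ray(c,272,180,.013))
E
```

```text
(((0.5662444233894348, -0.3114229142665863), (0.02513269893825054, 0.023859141394495964), 7.512853622436523), 1347, np.float64(0.05497254298468908))
[[ 0.6524 -0.3004  0.0124]
 [ 0.6457 -0.3014  0.0118]
 [ 0.6388 -0.3024  0.0131]
 [ 0.6318 -0.3034  0.0122]
 [ 0.6248 -0.3045  0.0118]
 [ 0.6176 -0.3055  0.0119]
 [ 0.6103 -0.3066  0.0122]
 [ 0.603  -0.3076  0.0131]
 [ 0.5952 -0.3088  0.0113]] [[ 0.6237 -0.2964  0.0121]
 [ 0.6241 -0.2994  0.0118]
 [ 0.6245 -0.3022  0.0129]
 [ 0.6249 -0.3052  0.0125]
 [ 0.6254 -0.308   0.0145]
 [ 0.6334 -0.2939  0.2538]]
[ 0.6642 -0.2987  0.013 ] [ 0.58   -0.3102  0.013 ]
```

Request:
move_arm([
  {"x": 0.009, "y": 0.0042, "z": 0.0, "roll": 0},
  {"x": 0.009, "y": 0.0042, "z": 0.045, "roll": 0},
  {"x": 0.009, "y": 0.0042, "z": 0.09, "roll": 0},
  {"x": 0.009, "y": 0.0042, "z": 0.09, "roll": 0},
  {"x": 0.009, "y": 0.0042, "z": 0.09, "roll": 0},
], hand=0.055)

```text
t: 28.65
ee_pos: [0.5663, -0.3141, 0.0227]
tool_rot: [-3.14, -0.002, -1.438]
force: [-0.2, 0.0, 0.2]
width: 0.643
```

Request:
move_arm([
  {"x": 0, "y": 0, "z": 0, "roll": 0},
  {"x": 0, "y": 0, "z": 0, "roll": 0},
  {"x": 0, "y": 0, "z": 0, "roll": 0},
  {"x": 0, "y": 0, "z": 0, "roll": 0},
  {"x": 0, "y": 0, "z": 0, "roll": 0},
], hand=0.0)

```text
t: 29.28
ee_pos: [0.5665, -0.314, 0.0232]
tool_rot: [-3.139, -0.002, -1.438]
force: [-0.6, 1.5, 7.2]
width: 0.275
```

Request:
move_arm([
  {"x": 0, "y": 0, "z": -0.02, "roll": 0},
  {"x": 0, "y": 0.03, "z": -0.04, "roll": 0},
  {"x": -0.03, "y": 0.065, "z": -0.04, "roll": 0},
  {"x": -0.08, "y": 0.07, "z": -0.04, "roll": 1},
  {"x": -0.13, "y": 0.07, "z": -0.04, "roll": 2},
  {"x": -0.18, "y": 0.07, "z": -0.04, "roll": 3},
  {"x": -0.23, "y": 0.07, "z": -0.04, "roll": 4},
  {"x": -0.27, "y": 0.065, "z": -0.03, "roll": 5.4},
  {"x": -0.282, "y": 0.06, "z": -0.02, "roll": 5.4},
  {"x": -0.282, "y": 0.0526, "z": -0.01, "roll": 5.4},
  {"x": -0.282, "y": 0.0526, "z": -0.004, "roll": 5.4},
  {"x": -0.282, "y": 0.0526, "z": -0.004, "roll": 5.4},
], hand=0.0)

```text
t: 30.78
ee_pos: [0.4752, -0.042, 0.0244]
tool_rot: [3.14, 0.0, -1.534]
force: [0.2, -0.4, -1.4]
width: 0.271
```

```bash
python3 - <<'E'
from h import *
np.set_printoptions(precision=4,suppress=True)
c=snap('wrist','w10.png')
o=observe();print(o['ee_pos'],o['tool_rot'],o['force'],o['width'])
P=cloud(c)
for r in range(20,300,14): print(r,P[r,260])
print(P[150,225:295:5,1],P[40,225:295:5,1])
E
```

```text
[ 0.4754 -0.0419  0.0247] [ 3.1409  0.     -1.5336] [ 0.6851  0.211  -1.1244] 0.2708170483718217
20 [ 0.5793 -0.0387 -0.0014]
34 [ 0.5705 -0.039   0.0126]
48 [ 0.565  -0.0392  0.0119]
62 [ 0.559  -0.0394  0.0134]
76 [ 0.5531 -0.0396  0.0127]
90 [ 0.547  -0.0399  0.0136]
104 [ 0.5409 -0.0401  0.0127]
118 [ 0.5346 -0.0403  0.0133]
132 [ 0.5282 -0.0405  0.0133]
146 [ 0.5218 -0.0408  0.0147]
160 [ 0.515  -0.041   0.0139]
174 [ 0.5081 -0.0412  0.0139]
188 [ 0.5009 -0.0415  0.0132]
202 [ 0.4938 -0.0418  0.0134]
216 [ 0.4878 -0.042   0.0173]
230 [ 0.4874 -0.042   0.0346]
244 [ 0.4874 -0.042   0.0492]
258 [ 0.4847 -0.0421  0.056 ]
272 [ 0.4792 -0.0423  0.0566]
286 [ 0.473  -0.0426  0.0562]
[-0.0228 -0.0252 -0.0289 -0.0313 -0.0336 -0.0361 -0.0384 -0.0408 -0.0432
 -0.0456 -0.048  -0.0504 -0.0539 -0.0564] [-0.0222 -0.026  -0.0281 -0.0304 -0.0325 -0.0347 -0.0369 -0.0391 -0.0413
 -0.0435 -0.0457 -0.0479 -0.0509 -0.0533]
```

View pics/w10.png

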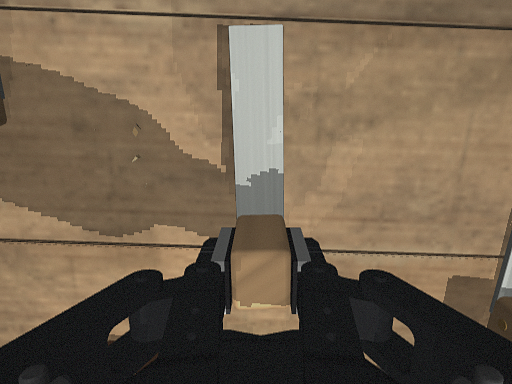

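Request:
move_arm([
  {"x": -0.002, "y": 0, "z": 0.001, "roll": 1},
  {"x": -0.002, "y": 0, "z": 0.002, "roll": 1},
  {"x": -0.002, "y": -0.004, "z": 0.002, "roll": 1},
  {"x": -0.002, "y": -0.009, "z": 0.002, "roll": 1},
  {"x": -0.002, "y": -0.014, "z": 0.002, "roll": 1},
  {"x": -0.002, "y": -0.018, "z": 0.002, "roll": 1},
  {"x": -0.002, "y": -0.02, "z": 0.002, "roll": 1},
  {"x": -0.002, "y": -0.021, "z": 0.002, "roll": 1},
], hand=0.0)

```text
t: 31.82
ee_pos: [0.4963, -0.0383, 0.0232]
tool_rot: [3.14, -0.0, -1.55]
force: [-5.9, 0.1, 7.3]
width: 0.273
```

Request:
move_arm([
  {"x": 0, "y": -0.001, "z": 0, "roll": 0},
  {"x": 0, "y": -0.002, "z": 0, "roll": 0},
  {"x": 0, "y": -0.003, "z": 0, "roll": 0},
  {"x": 0, "y": -0.004, "z": 0, "roll": 0},
], hand=0.0)

```text
t: 32.33
ee_pos: [0.4996, -0.0382, 0.0231]
tool_rot: [3.139, -0.001, -1.55]
force: [-9.2, 0.1, 10.5]
width: 0.273
```

Request:
move_arm([
  {"x": 0, "y": 0, "z": -0.0007, "roll": 0},
  {"x": 0, "y": 0, "z": -0.0007, "roll": 0},
], hand=0.0)

```text
t: 32.58
ee_pos: [0.4997, -0.0382, 0.0232]
tool_rot: [3.139, -0.0, -1.55]
force: [-5.2, -0.2, 3.5]
width: 0.274
```

Request:
move_arm([
  {"x": 0, "y": -0.001, "z": -0.0003, "roll": 0},
  {"x": 0, "y": -0.002, "z": -0.0003, "roll": 0},
  {"x": 0, "y": -0.003, "z": -0.0003, "roll": 0},
  {"x": 0, "y": -0.003, "z": -0.0003, "roll": 0},
], hand=0.0)

```text
t: 33.08
ee_pos: [0.4998, -0.0377, 0.0231]
tool_rot: [3.133, -0.0, -1.549]
force: [-14.3, 0.6, 9.4]
width: 0.271
```

Stopped dead at slot 4's throat: 3 mm commanded with no advance. On to slot 3.

Request:
move_arm([
  {"x": 0, "y": 0.01, "z": -0.001, "roll": -0.5},
  {"x": 0, "y": 0.025, "z": -0.003, "roll": -0.5},
  {"x": -0.03, "y": 0.03, "z": -0.003, "roll": -0.5},
  {"x": -0.06, "y": 0.03, "z": -0.003, "roll": -0.5},
  {"x": -0.07, "y": 0.03, "z": -0.003, "roll": -0.5},
  {"x": -0.07, "y": 0.03, "z": -0.003, "roll": -0.5},
  {"x": -0.07, "y": 0.03, "z": -0.003, "roll": -0.5},
], hand=0.0)

```text
t: 33.95
ee_pos: [0.4721, 0.0299, 0.0268]
tool_rot: [3.142, -0.001, -1.542]
force: [-0.2, -0.2, -1.3]
width: 0.271
```

```bash
python3 - <<'E'
from h import *
np.set_printoptions(precision=4,suppress=True)
c=snap('wrist','w11.png')
o=observe();print(o['ee_pos'],o['tool_rot'],o['force'],o['width'])
P=cloud(c)
for r in range(0,300,14): print(r,P[r,260])
E
```

```text
[0.4721 0.0299 0.0268] [ 3.1415 -0.0006 -1.5428] [-0.1482 -0.2079 -0.6783] 0.27262647904247284
0 [ 0.5852  0.0325 -0.0003]
14 [ 0.5796  0.0324 -0.0017]
28 [0.5696 0.0321 0.0163]
42 [0.5641 0.032  0.0158]
56 [0.5584 0.0318 0.016 ]
70 [0.5525 0.0316 0.0163]
84 [0.5466 0.0315 0.0153]
98 [0.5405 0.0313 0.0166]
112 [0.5343 0.0312 0.0162]
126 [0.5279 0.031  0.0158]
140 [0.5215 0.0308 0.0168]
154 [0.5147 0.0306 0.0157]
168 [0.508  0.0304 0.0161]
182 [0.5013 0.0303 0.0173]
196 [0.4938 0.0301 0.0156]
210 [0.486  0.0299 0.0144]
224 [0.4841 0.0298 0.029 ]
238 [0.4846 0.0298 0.0466]
252 [0.484  0.0298 0.0583]
266 [0.4785 0.0296 0.0589]
280 [0.4724 0.0295 0.0585]
294 [0.4666 0.0293 0.0589]
```

View pics/w11.png

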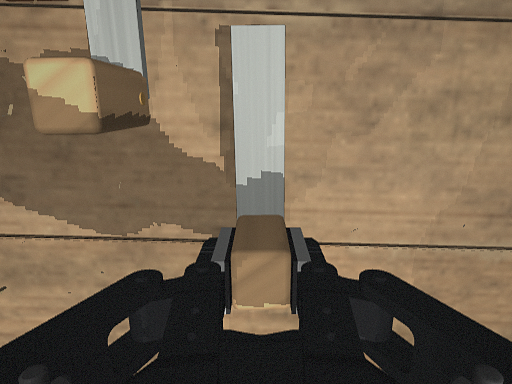

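Request:
move_arm([
  {"x": 0, "y": 0, "z": 0.0028, "roll": 0.5},
  {"x": 0, "y": -0.005, "z": 0.0028, "roll": 0.5},
  {"x": 0, "y": -0.01, "z": 0.0028, "roll": 0.5},
  {"x": 0, "y": -0.015, "z": 0.0028, "roll": 0.5},
  {"x": 0, "y": -0.019, "z": 0.0028, "roll": 0.5},
  {"x": 0, "y": -0.021, "z": 0.0028, "roll": 0.5},
  {"x": 0, "y": -0.022, "z": 0.0028, "roll": 0.5},
], hand=0.0)

```text
t: 34.88
ee_pos: [0.4941, 0.032, 0.024]
tool_rot: [3.141, -0.0, -1.55]
force: [0.4, -0.3, 0.2]
width: 0.276
```

Request:
move_arm([
  {"x": 0, "y": -0.001, "z": 0, "roll": 0},
  {"x": 0, "y": -0.002, "z": 0, "roll": 0},
  {"x": 0, "y": -0.003, "z": 0, "roll": 0},
  {"x": 0, "y": -0.004, "z": 0, "roll": 0},
], hand=0.0)

```text
t: 35.38
ee_pos: [0.4981, 0.032, 0.0241]
tool_rot: [-3.142, -0.0, -1.55]
force: [-0.9, 0.3, -0.7]
width: 0.269
```

Request:
move_arm([
  {"x": 0, "y": -0.001, "z": 0.0003, "roll": 0},
  {"x": 0, "y": -0.002, "z": 0.0003, "roll": 0},
  {"x": 0, "y": -0.003, "z": 0.0003, "roll": 0},
  {"x": 0, "y": -0.004, "z": 0.0003, "roll": 0},
], hand=0.0)

```text
t: 35.88
ee_pos: [0.5021, 0.0321, 0.0238]
tool_rot: [3.142, -0.0, -1.55]
force: [0.3, 0.8, -0.9]
width: 0.277
```

Request:
move_arm([
  {"x": 0, "y": -0.0015, "z": 0, "roll": 0},
  {"x": -0.0001, "y": -0.003, "z": 0, "roll": 0},
  {"x": -0.0001, "y": -0.0045, "z": 0, "roll": 0},
  {"x": -0.0001, "y": -0.006, "z": 0, "roll": 0},
  {"x": -0.0001, "y": -0.0075, "z": 0, "roll": 0},
  {"x": -0.0002, "y": -0.009, "z": 0, "roll": 0},
  {"x": -0.0002, "y": -0.0105, "z": 0, "roll": 0},
  {"x": -0.0002, "y": -0.012, "z": 0, "roll": 0},
], hand=0.0)

```text
t: 36.88
ee_pos: [0.5138, 0.0326, 0.0236]
tool_rot: [3.141, -0.0, -1.55]
force: [-1.1, 0.1, -1.7]
width: 0.27
```

Request:
move_arm([
  {"x": 0, "y": -0.0015, "z": 0, "roll": 0},
  {"x": -0.0001, "y": -0.003, "z": 0, "roll": 0},
  {"x": -0.0001, "y": -0.0045, "z": 0, "roll": 0},
  {"x": -0.0001, "y": -0.006, "z": 0, "roll": 0},
  {"x": -0.0001, "y": -0.0075, "z": 0, "roll": 0},
  {"x": -0.0002, "y": -0.009, "z": 0, "roll": 0},
], hand=0.0)

```text
t: 37.62
ee_pos: [0.5209, 0.0329, 0.0235]
tool_rot: [3.137, -0.001, -1.549]
force: [-8.0, -1.2, 4.1]
width: 0.272
```

Slot 3 drags at about 8 N, so d fits there. Pushing home.

Request:
move_arm([
  {"x": 0, "y": -0.0015, "z": 0, "roll": 0},
  {"x": 0, "y": -0.003, "z": 0, "roll": 0},
  {"x": -0.0001, "y": -0.005, "z": 0, "roll": 0},
  {"x": -0.0001, "y": -0.007, "z": 0, "roll": 0},
  {"x": -0.0002, "y": -0.009, "z": 0, "roll": 0},
  {"x": -0.0002, "y": -0.011, "z": 0, "roll": 0},
  {"x": -0.0002, "y": -0.013, "z": 0, "roll": 0},
  {"x": -0.0003, "y": -0.015, "z": 0, "roll": 0},
], hand=0.0)

```text
t: 38.62
ee_pos: [0.5362, 0.0334, 0.0234]
tool_rot: [3.138, -0.001, -1.549]
force: [-5.8, -0.3, 2.8]
width: 0.265
```

```bash
python3 - <<'E'
from h import *
np.set_printoptions(precision=4,suppress=True)
c=snap('wrist','w12.png')
o=observe();print(o['ee_pos'],o['tool_rot'],o['force'],o['width'])
P=cloud(c); q=P[120:250,250:270]
z=q[...,2]; x=q[...,0]
print('grip front',np.median(x[(z>.02)&(z<.048)]),'face',x[(z>.049)&(q[...,0]>.57)].min(),np.percentile(x[(z>.048)&(q[...,0]>.57)],2))
E
```

```text
[0.5365 0.0335 0.0234] [ 3.138  -0.0007 -1.5496] [-4.2049 -0.0239  1.2549] 0.2700479452420357
grip front 0.5484829984392205 face 0.5861544543539019 0.5862569353076301
```

Request:
move_arm([
  {"x": 0, "y": -0.0015, "z": 0, "roll": 0},
  {"x": 0, "y": -0.003, "z": 0, "roll": 0},
  {"x": -0.0001, "y": -0.0045, "z": 0, "roll": 0},
  {"x": -0.0001, "y": -0.006, "z": 0, "roll": 0},
  {"x": -0.0002, "y": -0.007, "z": 0, "roll": 0},
  {"x": -0.0002, "y": -0.008, "z": 0, "roll": 0},
  {"x": -0.0002, "y": -0.008, "z": 0, "roll": 0},
], hand=0.0)

```text
t: 39.55
ee_pos: [0.5419, 0.0337, 0.0234]
tool_rot: [3.133, -0.002, -1.549]
force: [-13.9, -1.0, 9.7]
width: 0.275
```

Request:
move_arm([
  {"x": 0, "y": 0.002, "z": 0, "roll": 0},
  {"x": 0, "y": 0.002, "z": 0, "roll": 0},
  {"x": 0, "y": 0.002, "z": 0, "roll": 0},
  {"x": 0, "y": 0.002, "z": 0, "roll": 0},
  {"x": 0, "y": 0.002, "z": -0.03, "roll": 0},
  {"x": 0, "y": 0.002, "z": -0.07, "roll": 0},
  {"x": 0, "y": 0.002, "z": -0.1, "roll": 0},
  {"x": 0, "y": 0.002, "z": -0.1, "roll": 0},
], hand=0.045)

```text
t: 40.55
ee_pos: [0.5461, 0.0342, 0.1264]
tool_rot: [-3.136, -0.001, -1.55]
force: [0.1, 0.6, -0.8]
width: 0.525
```

```bash
python3 - <<'E'
from h import *
np.set_printoptions(precision=4,suppress=True)
c=snap('wrist','w13.png')
o=observe();print(o['ee_pos'],o['tool_rot'],o['force'],o['width'])
E
```

```text
[0.5448 0.0339 0.1247] [-3.1392 -0.0006 -1.5497] [-0.4058 -0.0259 -0.5189] 0.5303082330212271
```

View pics/w13.png

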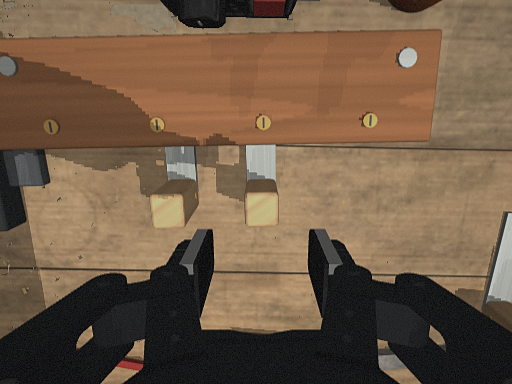

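Blades b and d, with grips at (169,210) and (262,207), both sit home. Going to a.

Request:
move_arm([
  {"x": 0.05, "y": 0.024, "z": 0, "roll": 4},
  {"x": 0.1, "y": 0.048, "z": 0, "roll": 8},
  {"x": 0.15, "y": 0.072, "z": 0, "roll": 12},
  {"x": 0.2, "y": 0.096, "z": 0.01, "roll": 16.3},
  {"x": 0.222, "y": 0.108, "z": 0.015, "roll": 16.3},
  {"x": 0.222, "y": 0.108, "z": 0.015, "roll": 16.3},
  {"x": 0.222, "y": 0.108, "z": 0.015, "roll": 16.3},
], hand=0.055)

```text
t: 41.48
ee_pos: [0.4411, -0.189, 0.1083]
tool_rot: [3.141, 0.001, -1.833]
force: [0.2, 0.0, -0.1]
width: 0.643
```

```bash
python3 - <<'E'
from h import *
np.set_printoptions(precision=4,suppress=True)
c=snap('wrist','w14.png')
o=observe();print(o['ee_pos'],o['tool_rot'],o['force'],o['width'])
print(grip(c,235,170,315,245))
P=cloud(c); print(P[70:180:12,272])
E
```

```text
[ 0.4414 -0.1887  0.1085] [ 3.1413  0.0007 -1.8317] [ 0.4038 -0.2535  0.3396] 0.64196667805572
(((0.42703497409820557, -0.19287098944187164), (0.023926759138703346, 0.025590533390641212), 88.62986755371094), 1288, np.float64(0.05492958187345715))
[[ 0.526  -0.2211 -0.0006]
 [ 0.5179 -0.219  -0.0002]
 [ 0.5097 -0.2169 -0.0015]
 [ 0.5013 -0.2147 -0.0002]
 [ 0.4927 -0.2125 -0.0015]
 [ 0.484  -0.2102 -0.0007]
 [ 0.475  -0.2079 -0.0008]
 [ 0.4665 -0.2056  0.0028]
 [ 0.4574 -0.2032  0.003 ]
 [ 0.4481 -0.2008  0.0029]]
```

View pics/w14.png

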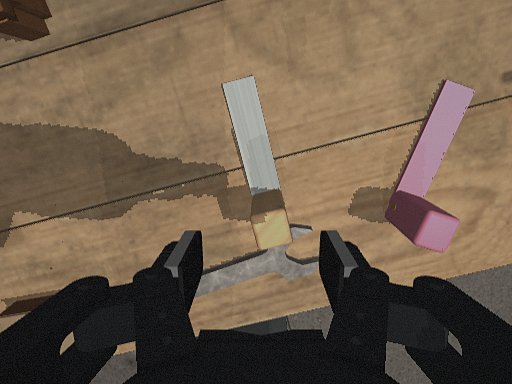

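Blade a has been knocked: its grip is now at (272,228) and it is turned. Measuring it again.

```bash
python3 - <<'E'
from h import *
np.set_printoptions(precision=4,suppress=True)
c=load('w14.png')
l=[ray(c,*p,.004) for p in [(222,84),(254,76),(252,193),(281,187)]]; t=(l[0]+l[1])/2; b=(l[2]+l[3])/2; d=t-b
y=np.arctan2(d[1],d[0]); print(t,b,np.linalg.norm(d),y, t-.1*d/np.linalg.norm(d))
e1=l[0]-l[2];e2=l[1]-l[3];print(np.arctan2(e1[1],e1[0]),np.arctan2(e2[1],e2[0]))
print(tool((.427,-.193,.0225),y-np.pi/2))
P=cloud(c);print(P[75:250:15,235:290:10,2].round(3))
E
```

```text
[ 0.5255 -0.1952  0.004 ] [ 0.44   -0.1941  0.004 ] 0.08542316867771942 -0.012929031269490736 [ 0.4255 -0.1939  0.004 ]
-0.009911100445289032 -0.015930560447036866
(array([0.0078, 0.0128, 0.086 ]), np.float64(-14.207299263884682))
[[-0.001 -0.001 -0.001 -0.001 -0.    -0.   ]
 [ 0.004  0.005  0.003 -0.001 -0.001 -0.001]
 [ 0.004  0.003  0.004 -0.     0.    -0.   ]
 [ 0.005  0.003  0.004 -0.    -0.002 -0.001]
 [-0.001  0.005  0.003  0.004 -0.     0.001]
 [-0.001  0.003  0.003  0.003 -0.001 -0.   ]
 [-0.001  0.004  0.004  0.003 -0.001 -0.   ]
 [-0.    -0.001  0.003  0.004  0.004 -0.001]
 [-0.001 -0.001  0.009  0.017  0.022 -0.001]
 [-0.001 -0.001  0.046  0.05   0.054  0.053]
 [-0.002 -0.001  0.055  0.055  0.056  0.055]
 [-0.002 -0.    -0.     0.057  0.056  0.054]]
```

Request:
move_arm([
  {"x": 0.004, "y": 0.007, "z": 0.0, "roll": -7},
  {"x": 0.0083, "y": 0.013, "z": 0, "roll": -14.2},
  {"x": 0.0083, "y": 0.013, "z": 0.02, "roll": -14.2},
  {"x": 0.0083, "y": 0.013, "z": 0.06, "roll": -14.2},
  {"x": 0.0083, "y": 0.013, "z": 0.086, "roll": -14.2},
  {"x": 0.0083, "y": 0.013, "z": 0.086, "roll": -14.2},
  {"x": 0.0083, "y": 0.013, "z": 0.086, "roll": -14.2},
], hand=0.055)

```text
t: 42.4
ee_pos: [0.4273, -0.1945, 0.0238]
tool_rot: [-3.14, -0.0, -1.585]
force: [0.3, 0.3, 1.0]
width: 0.643
```

```bash
python3 - <<'E'
from h import *
np.set_printoptions(precision=4,suppress=True)
c=snap('wrist','w15.png')
o=observe();print(o['ee_pos'],o['tool_rot'],o['force'],o['width'])
E
```

```text
[ 0.4275 -0.1949  0.0241] [-3.1395 -0.001  -1.5851] [ 0.4127 -0.5735  0.1496] 0.6418372522850186
```

View pics/w15.png

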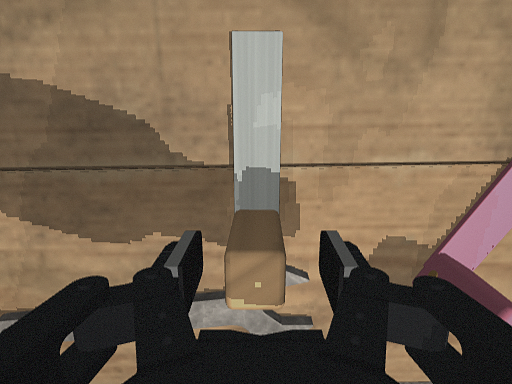

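The blade is straight between the fingers and the spanner is clear below them. Closing.

Request:
move_arm([
  {"x": 0, "y": 0, "z": 0, "roll": 0},
  {"x": 0, "y": 0, "z": 0, "roll": 0},
  {"x": 0, "y": 0, "z": 0, "roll": 0},
  {"x": 0, "y": 0, "z": 0, "roll": 0},
  {"x": 0, "y": 0, "z": 0, "roll": 0},
], hand=0.0)

```text
t: 43.08
ee_pos: [0.4269, -0.1952, 0.0237]
tool_rot: [-3.14, -0.001, -1.586]
force: [-0.4, 1.8, 6.2]
width: 0.27
```

Request:
move_arm([
  {"x": 0, "y": 0, "z": -0.03, "roll": 0},
  {"x": 0, "y": 0, "z": -0.08, "roll": 0},
  {"x": -0.04, "y": -0.005, "z": -0.08, "roll": 0},
  {"x": -0.09, "y": -0.01, "z": -0.08, "roll": -1},
  {"x": -0.14, "y": -0.015, "z": -0.08, "roll": -2},
  {"x": -0.19, "y": -0.02, "z": -0.08, "roll": -3.1},
  {"x": -0.24, "y": -0.025, "z": -0.08, "roll": -3.1},
  {"x": -0.29, "y": -0.03, "z": -0.08, "roll": -3.1},
  {"x": -0.335, "y": -0.0345, "z": -0.08, "roll": -3.1},
  {"x": -0.3636, "y": -0.0345, "z": -0.08, "roll": -3.1},
  {"x": -0.3636, "y": -0.0345, "z": -0.05, "roll": -3.1},
  {"x": -0.3636, "y": -0.0345, "z": -0.02, "roll": -3.1},
], hand=0.0)

```text
t: 44.58
ee_pos: [0.4661, 0.1682, 0.0419]
tool_rot: [-3.141, -0.0, -1.531]
force: [-0.5, -1.4, -1.2]
width: 0.273
```

Request:
move_arm([
  {"x": 0, "y": 0, "z": 0.012, "roll": 0},
  {"x": 0, "y": 0, "z": 0.016, "roll": 0},
  {"x": 0, "y": 0, "z": 0.016, "roll": 0},
], hand=0.0)

```text
t: 44.95
ee_pos: [0.4666, 0.1681, 0.0273]
tool_rot: [-3.141, 0.0, -1.532]
force: [-0.0, 0.8, -2.1]
width: 0.273
```

```bash
python3 - <<'E'
from h import *
np.set_printoptions(precision=4,suppress=True)
c=snap('wrist','w16.png')
o=observe();print(o['ee_pos'],o['tool_rot'],o['force'],o['width'])
P=cloud(c)
for r in range(6,300,14): print(r,P[r,260])
E
```

```text
[0.4669 0.1682 0.0276] [-3.1401  0.0001 -1.5324] [-0.4161  0.3907 -1.6535] 0.27420863751054364
6 [0.5771 0.1718 0.0007]
20 [ 0.5715  0.1716 -0.0011]
34 [0.564  0.1713 0.0059]
48 [0.5577 0.1711 0.0074]
62 [0.5516 0.1709 0.007 ]
76 [0.5454 0.1706 0.0067]
90 [0.5389 0.1704 0.0079]
104 [0.5324 0.1701 0.0072]
118 [0.5257 0.1699 0.0069]
132 [0.5189 0.1696 0.0071]
146 [0.512  0.1694 0.0071]
160 [0.5049 0.1691 0.0075]
174 [0.4975 0.1689 0.0067]
188 [0.4901 0.1686 0.0071]
202 [0.4823 0.1683 0.0064]
216 [0.4789 0.1682 0.0193]
230 [0.4789 0.1681 0.0378]
244 [0.4786 0.1681 0.0518]
258 [0.4762 0.168  0.0592]
272 [0.4708 0.1678 0.0599]
286 [0.4639 0.1675 0.0583]
```

View pics/w16.png

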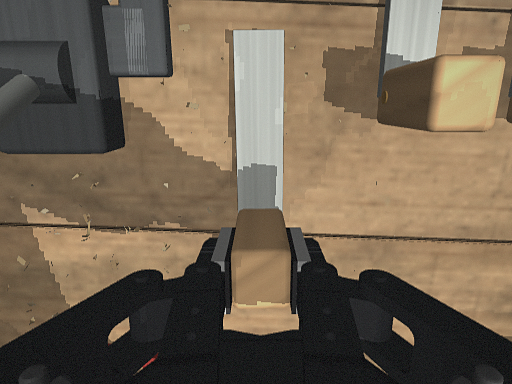

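Request:
move_arm([
  {"x": 0, "y": 0, "z": 0.0025, "roll": 0},
  {"x": 0, "y": 0, "z": 0.0025, "roll": 0},
  {"x": 0, "y": 0, "z": 0.0025, "roll": 0},
], hand=0.0)

```text
t: 45.38
ee_pos: [0.4663, 0.168, 0.0244]
tool_rot: [-3.141, -0.0, -1.532]
force: [1.0, 0.5, -1.0]
width: 0.272
```

Request:
move_arm([
  {"x": 0, "y": -0.005, "z": 0.0003, "roll": 0},
  {"x": 0, "y": -0.01, "z": 0.0003, "roll": 0},
  {"x": 0, "y": -0.015, "z": 0.0003, "roll": 0},
  {"x": 0, "y": -0.02, "z": 0.0003, "roll": 0},
  {"x": 0, "y": -0.022, "z": 0.0003, "roll": 0},
  {"x": 0, "y": -0.023, "z": 0.0003, "roll": 0},
  {"x": 0, "y": -0.024, "z": 0.0003, "roll": 0},
], hand=0.0)

```text
t: 46.25
ee_pos: [0.49, 0.169, 0.0239]
tool_rot: [3.141, -0.0, -1.532]
force: [-0.4, 0.9, -0.8]
width: 0.269
```

Request:
move_arm([
  {"x": 0, "y": -0.001, "z": 0, "roll": 0},
  {"x": 0, "y": -0.002, "z": 0, "roll": 0},
  {"x": 0, "y": -0.003, "z": 0, "roll": 0},
  {"x": 0, "y": -0.004, "z": 0, "roll": 0},
], hand=0.0)

```text
t: 46.75
ee_pos: [0.4942, 0.1691, 0.0239]
tool_rot: [-3.142, -0.0, -1.532]
force: [-1.0, 0.5, -1.2]
width: 0.272
```

Request:
move_arm([
  {"x": 0, "y": -0.001, "z": 0, "roll": 0},
  {"x": 0, "y": -0.002, "z": 0, "roll": 0},
  {"x": 0, "y": -0.003, "z": 0, "roll": 0},
  {"x": 0, "y": -0.004, "z": 0, "roll": 0},
  {"x": 0, "y": -0.005, "z": 0, "roll": 0},
], hand=0.0)

```text
t: 47.38
ee_pos: [0.4992, 0.1693, 0.0239]
tool_rot: [3.142, -0.0, -1.532]
force: [0.4, -0.4, -2.5]
width: 0.271
```

Request:
move_arm([
  {"x": 0, "y": -0.0015, "z": 0, "roll": 0},
  {"x": 0, "y": -0.003, "z": 0, "roll": 0},
  {"x": 0, "y": -0.0045, "z": 0, "roll": 0},
  {"x": 0, "y": -0.006, "z": 0, "roll": 0},
  {"x": 0, "y": -0.0075, "z": 0, "roll": 0},
  {"x": 0, "y": -0.009, "z": 0, "roll": 0},
  {"x": 0, "y": -0.0105, "z": 0, "roll": 0},
  {"x": 0, "y": -0.012, "z": 0, "roll": 0},
], hand=0.0)

```text
t: 48.38
ee_pos: [0.5091, 0.1699, 0.0238]
tool_rot: [3.137, -0.001, -1.532]
force: [-8.6, -0.9, 7.4]
width: 0.273
```

Drag has begun at about 27 mm. Carrying on to home.

Request:
move_arm([
  {"x": 0, "y": -0.0015, "z": 0, "roll": 0},
  {"x": 0, "y": -0.003, "z": 0, "roll": 0},
  {"x": 0, "y": -0.005, "z": 0, "roll": 0},
  {"x": 0, "y": -0.007, "z": 0, "roll": 0},
  {"x": 0, "y": -0.009, "z": 0, "roll": 0},
  {"x": 0, "y": -0.011, "z": 0, "roll": 0},
  {"x": 0, "y": -0.013, "z": 0, "roll": 0},
  {"x": 0, "y": -0.015, "z": 0, "roll": 0},
  {"x": 0, "y": -0.017, "z": 0, "roll": 0},
], hand=0.0)

```text
t: 49.5
ee_pos: [0.5258, 0.1711, 0.0239]
tool_rot: [3.137, -0.001, -1.531]
force: [-7.6, 0.5, 5.0]
width: 0.273
```

```bash
cat >>h.py <<'E'
def gap(c):
    P=cloud(c); q=P[110:260,250:270]; z=q[...,2]; x=q[...,0]
    g=np.median(x[(z>.02)&(z<.046)&(x<.57)]); f=np.percentile(x[(z>.048)&(x>.57)],2); return g,f,f-g
E
python3 - <<'E'
from h import *
np.set_printoptions(precision=4,suppress=True)
c=snap('wrist','w17.png')
o=observe();print(o['ee_pos'],o['tool_rot'],o['force'],o['width']); print(gap(c))
E
```

```text
[0.5261 0.1711 0.0239] [ 3.1377 -0.0005 -1.531 ] [-7.6542 -0.4852  5.3783] 0.27135085802228776
(np.float64(0.5381285460309724), np.float64(0.5807202101793517), np.float64(0.04259166414837934))
```

Request:
move_arm([
  {"x": 0, "y": -0.002, "z": 0, "roll": 0},
  {"x": 0, "y": -0.004, "z": 0, "roll": 0},
  {"x": 0, "y": -0.006, "z": 0, "roll": 0},
  {"x": 0, "y": -0.008, "z": 0, "roll": 0},
  {"x": 0, "y": -0.0095, "z": 0, "roll": 0},
  {"x": 0, "y": -0.0105, "z": 0, "roll": 0},
  {"x": 0, "y": -0.0115, "z": 0, "roll": 0},
  {"x": 0, "y": -0.0125, "z": 0, "roll": 0},
  {"x": 0, "y": -0.0125, "z": 0, "roll": 0},
], hand=0.0)

```text
t: 50.68
ee_pos: [0.5361, 0.1716, 0.0239]
tool_rot: [3.133, -0.002, -1.531]
force: [-15.0, -1.9, 11.2]
width: 0.27
```

```bash
python3 - <<'E'
from h import *
np.set_printoptions(precision=4,suppress=True)
c=snap('wrist','w18.png')
o=observe();print(o['ee_pos'],o['tool_rot'],o['force'],o['width']); print(gap(c))
E
```

```text
[0.5361 0.1716 0.0239] [ 3.1333 -0.002  -1.5306] [-14.6993  -0.671   11.3893] 0.2700375838431343
(np.float64(0.5485551626358223), np.float64(0.5811234098000799), np.float64(0.03256824716425766))
```

At the stop: gap 32.6 mm, force 15 N. Releasing and lifting.

Request:
move_arm([
  {"x": 0, "y": 0.002, "z": 0, "roll": 0},
  {"x": 0, "y": 0.002, "z": 0, "roll": 0},
  {"x": 0, "y": 0.002, "z": 0, "roll": 0},
  {"x": 0, "y": 0.002, "z": 0, "roll": 0},
  {"x": 0, "y": 0.002, "z": -0.03, "roll": 0},
  {"x": 0, "y": 0.002, "z": -0.08, "roll": 0},
  {"x": 0.05, "y": 0.002, "z": -0.13, "roll": 0},
  {"x": 0.1, "y": 0.02, "z": -0.16, "roll": 0},
  {"x": 0.1, "y": 0.02, "z": -0.16, "roll": 0},
  {"x": 0.1, "y": 0.02, "z": -0.16, "roll": 0},
], hand=0.045)

```text
t: 51.98
ee_pos: [0.5246, 0.07, 0.1841]
tool_rot: [-3.141, -0.0, -1.533]
force: [-0.3, 1.2, 0.1]
width: 0.523
```

```bash
python3 - <<'E'
from h import *
np.set_printoptions(precision=4,suppress=True)
c=snap('wrist','w19.png')
o=observe();print(o['ee_pos'],o['tool_rot'],o['force'],o['width'])
P=cloud(c)
for u in (160,170,180,262,356,366): 
    q=P[60:300,u]; z=q[:,2];x=q[:,0]
    print(u,x[(z>.048)&(x>.57)].min() if ((z>.048)&(x>.57)).any() else 0, x[(z>.02)&(x<.565)&(z<.06)].max() if ((z>.02)&(x<.565)&(z<.06)).any() else 0)
E
```

```text
[0.5242 0.0711 0.1835] [ 3.1412  0.0005 -1.5313] [-0.782   0.6078 -0.351 ] 0.5266081529219955
160 0.5823066350142178 0.5495049910023401
170 0.5826002141797688 0
180 0.5828866256071491 0
262 0.5853473680578859 0
356 0.5881936822225601 0
366 0.5893054335648568 0
```

View pics/w19.png

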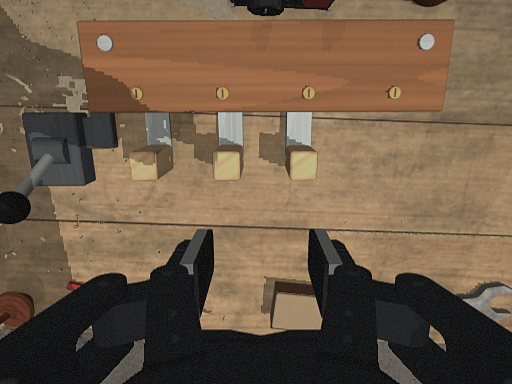

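All three grips, at (147,163), (227,165) and (302,164), stand level in slots 1–3, and the knob is at (12,207). I'll check each one's depth and locate the knob.

```bash
python3 - <<'E'
from h import *
np.set_printoptions(precision=4,suppress=True)
c=load('w19.png'); P=cloud(c)
ya=.0387; ax=np.array([np.cos(ya),np.sin(ya)])
# face: front edge line of top
f=[]
for u in range(110,440,6):
    q=P[80:130,u]; m=(q[:,2]>.047)&(q[:,2]<.058)
    f.append(q[m][np.argmin(q[m][:,0]),:2])
f=np.array(f); k=np.polyfit(f[:,1],f[:,0],1); print('face x = ',k, 'yaw',-np.arctan(k[0]))
for n,b in {'a':(125,140,178,185),'b':(205,140,248,185),'d':(280,140,322,185)}.items():
    r,nn,z=grip(c,*b); g=np.array(r[0]); print(n,r,nn,z,'dist to face',(np.polyval(k,g[1])-g[0])*np.cos(ya))
kn=ray(c,12,207,.088); print('knob',kn, tool((kn[0],kn[1],.2),0))
E
```

```text
face x =  [-0.0391  0.5883] yaw 0.03905669150163815
a ((0.5360127091407776, 0.17058296501636505), (0.02618008479475975, 0.02366849221289158), 2.6815614700317383) 836 0.05493055549895607 dist to face 0.04555019646831673
b ((0.5394168496131897, 0.0994206964969635), (0.025258060544729233, 0.0239382553845644), 1.3720760345458984) 821 0.054955562345116324 dist to face 0.04492729960795563
d ((0.5419046878814697, 0.03286035731434822), (0.025406522676348686, 0.02418590895831585), 1.5176117420196533) 817 0.054959490434818424 dist to face 0.04504032593365844
knob [0.5064 0.2622 0.088 ] (array([-0.1916,  0.0102, -0.0165]), np.float64(-87.73640532176543))
```

Each grip centre is 45 mm before the face, so all are home. Now the lever.

Request:
move_arm([
  {"x": -0.02, "y": 0.0, "z": -0.01, "roll": -9.5},
  {"x": -0.04, "y": 0.002, "z": -0.02, "roll": -19},
  {"x": -0.06, "y": 0.004, "z": -0.02, "roll": -29},
  {"x": -0.08, "y": 0.005, "z": -0.02, "roll": -39},
  {"x": -0.1, "y": 0.006, "z": -0.02, "roll": -49},
  {"x": -0.12, "y": 0.008, "z": -0.02, "roll": -59},
  {"x": -0.145, "y": 0.009, "z": -0.02, "roll": -69},
  {"x": -0.17, "y": 0.01, "z": -0.02, "roll": -79},
  {"x": -0.1925, "y": 0.0104, "z": -0.01, "roll": -87.7},
  {"x": -0.1925, "y": 0.0104, "z": 0, "roll": -87.7},
  {"x": -0.1925, "y": 0.0104, "z": 0, "roll": -87.7},
], hand=0.06)

```text
t: 53.4
ee_pos: [0.5056, 0.262, 0.1823]
tool_rot: [3.141, 0.003, -0.002]
force: [-0.2, -0.6, -0.5]
width: 0.701
```

```bash
python3 - <<'E'
from h import *
np.set_printoptions(precision=4,suppress=True)
c=snap('wrist','w20.png')
o=observe();print(o['ee_pos'],o['tool_rot'],o['force'],o['width'])
E
```

```text
[0.5063 0.2616 0.183 ] [ 3.1407  0.0017 -0.0031] [ 1.2486  0.2495 -0.0612] 0.7067021599302351
```

View pics/w20.png

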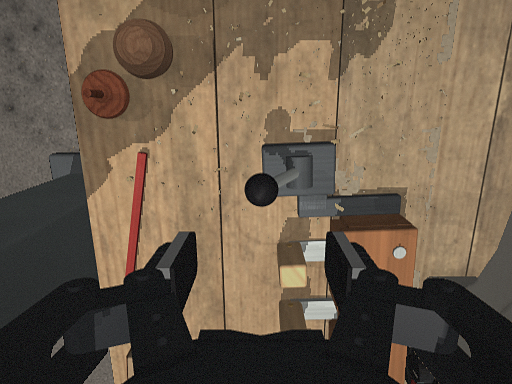

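The knob at (261,189) is centred between the jaws. Going down and pushing it over.

Request:
move_arm([
  {"x": 0, "y": 0, "z": 0.05, "roll": 0},
  {"x": 0, "y": 0, "z": 0.1, "roll": 0},
  {"x": 0, "y": 0, "z": 0.116, "roll": 0},
  {"x": 0.01, "y": 0, "z": 0.116, "roll": 0},
  {"x": 0.025, "y": 0, "z": 0.116, "roll": 0},
  {"x": 0.04, "y": 0, "z": 0.116, "roll": 0},
  {"x": 0.055, "y": 0, "z": 0.116, "roll": 0},
  {"x": 0.07, "y": 0, "z": 0.116, "roll": 0},
  {"x": 0.08, "y": 0, "z": 0.116, "roll": 0},
  {"x": 0.086, "y": 0, "z": 0.116, "roll": 0},
  {"x": 0.086, "y": 0, "z": 0.116, "roll": 0},
], hand=0.06)

```text
t: 54.82
ee_pos: [0.593, 0.262, 0.0678]
tool_rot: [3.142, -0.0, -0.002]
force: [0.3, -0.2, -0.2]
width: 0.703
```

Request:
move_arm([
  {"x": 0.003, "y": 0, "z": 0, "roll": 0},
  {"x": 0.003, "y": 0, "z": 0, "roll": 0},
  {"x": -0.008, "y": 0, "z": 0, "roll": 0},
  {"x": -0.012, "y": 0, "z": -0.04, "roll": 0},
  {"x": -0.012, "y": 0, "z": -0.09, "roll": 0},
  {"x": -0.02, "y": 0, "z": -0.14, "roll": 0},
  {"x": -0.06, "y": 0.03, "z": -0.16, "roll": 0},
  {"x": -0.08, "y": 0.06, "z": -0.16, "roll": 0},
  {"x": -0.08, "y": 0.06, "z": -0.16, "roll": 0},
  {"x": -0.08, "y": 0.06, "z": -0.16, "roll": 0},
], hand=0.06)

```text
t: 56.08
ee_pos: [0.5129, 0.2023, 0.2282]
tool_rot: [3.141, -0.002, -0.002]
force: [0.5, 0.9, -0.2]
width: 0.703
```

```bash
python3 - <<'E'
from h import *
np.set_printoptions(precision=4,suppress=True)
c=snap('wrist','w21.png')
o=observe();print(o['ee_pos'],o['tool_rot'],o['force'],o['width'])
c=snap('scene','s21.png')
E
```

```text
[0.5128 0.2029 0.228 ] [-3.1411 -0.0008 -0.0009] [ 0.1666 -0.4087  0.0076] 0.7085603266282313
```

View pics/w21.png

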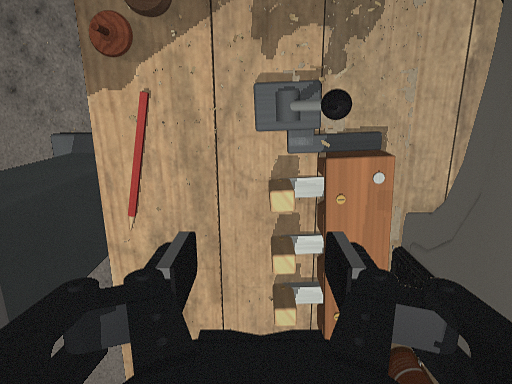

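View pics/s21.png

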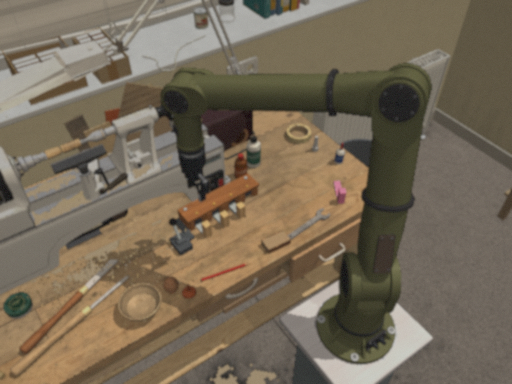

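```bash
python3 - <<'E'
from h import *
np.set_printoptions(precision=4,suppress=True)
c=load('w21.png'); k=ray(c,337,104,.088); print('knob',k)
hx=.5+0; P=cloud(c)
f=[]
for v in range(175,300,6):
    q=P[v,310:345]; m=(q[:,2]>.047)&(q[:,2]<.058)
    if m.any(): f.append(q[m][np.argmin(q[m][:,0]),:2])
f=np.array(f); kk=np.polyfit(f[:,1],f[:,0],1); print(kk)
for n,b in {'a':(265,180,302,212),'b':(265,235,302,275),'d':(268,285,302,325)}.items():
    r,nn,z=grip(c,*b); g=np.array(r[0]); print(n,g,nn,'dist',np.polyval(kk,g[1])-g[0])
c=snap('top','top2.png'); P=cloud(c)
m=((P[...,2]>0.02)&(P[...,2]<0.09)&(P[...,0]<0.45)&(P[...,0]>0.25)&(c['depth']>0)).astype(np.uint8)
n,l,s,ce=cv2.connectedComponentsWithStats(m)
for i in range(1,n):
    if s[i,4]>60: q=P[l==i]; print(ce[i],q.mean(0))
cv2.imwrite('pics/top2z.png',cv2.resize(c['pixels'][130:270,120:420],None,fx=2.66,fy=2.66))
E
```

```text
knob [0.5785 0.2673 0.088 ]
[-0.0387  0.5873]
a [0.5355 0.1719] 558 dist 0.045215603088655465
b [0.5381 0.1005] 496 dist 0.045293876467904504
d [0.5408 0.035 ] 429 dist 0.045131052988228504
[ 63.9463 240.9488] [0.3952 0.4855 0.0351]
[106.0126 238.0336] [0.4033 0.367  0.0497]
[351.8482 243.6607] [ 0.3944 -0.2944  0.0513]
[239.536  252.2945] [0.3692 0.0069 0.0238]
[119.4236 254.5764] [0.3598 0.3352 0.0244]
```

View pics/top2z.png

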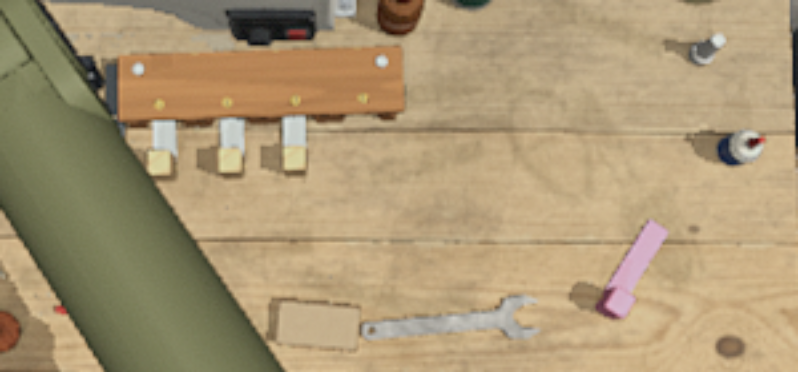

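Knob at x 0.578 (locked end), grips 45 mm before the face, and the sanding block and spanner unmoved. Handing in.

```bash
python3 -c "
from h import *
o=observe();print(o['ee_pos'],o['qvel'].round(3),o['t']);print(hand_in())"
```

```text
[0.51263076 0.20337656 0.22785525] [-0.002  0.004  0.     0.    -0.002  0.001  0.003] 56.225
the job is handed in; nothing more can be done
None
```

I freed the lever, seated all three blades that were there in the slots that grip them, and pushed the lever back over to lock it. I handed in at about 56 s; no verdict is reported.

| Blade | Slot that fits | What I felt |
|---|---|---|
| b (7 mm) | 2 | Ran loose in 4 and 3; dragged about 5–6 N in 2 |
| d (13 mm) | 3 | Stopped dead at the throat of 4; dragged about 4–8 N in 3 |
| a (4 mm) | 1 | Dragged about 8 N; tried only here, as the earlier tests left slot 1 for it |

Blade c (10 mm) was absent. Blade a had been knocked aside before I reached it, so I measured it again before picking it up.

**Last checks:**
- **Blades:** each grip centre is 45 mm before the face, which is fully home. Each blade's force also rose against the back stop before I let go.
- **Lever:** the knob is at x = 0.578 m, at the locked end, about 39 mm beyond the hinge.
- **Left alone:** the sanding block measured within 1 mm of where it started. The spanner and the pink look-alike looked unmoved in the top view.
- **Robot:** clear of everything, reading no contact force.

No check failed or disagreed. I couldn't measure the cheek's force on each blade directly; I inferred it from the drag.

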